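# Refit the brake spring of a banding wheel and tidy the painting place

## Task

Put this banding wheel back into service for the next painter: swing its brake lever onto the green mark, then use the T-handled spring puller, never the fingers, to stretch the loose brake spring's hook onto the brass anchor post, and after that swing the lever back onto the yellow mark and leave it there. Hang the puller back in its cradle, and lay every brush flat in the tray compartment of its own handle colour, bristles towards the tray's black end (both whenever it suits). Leave the glaze pots where they stand.

Things in the scene. Friction and masses are not known exactly. Their poses are not given: they have to be found in the camera images.
- wheel_unit: Banding wheel, fixed. Origin on the bench under the deck. Grey deck (x -100..+90, y -225..+135 mm here), top 22 mm above the bench, carries lever, spring and post. Behind it (x +95..+295, y -120..+80 mm) are the motor housing, wheel head and a plate, up to 98 mm high. The lever's vertical hinge axis is at (30, -150) mm, the spring's pin at (0, 100) mm.
- anchor_post (a point): Brass anchor post on the deck, 8 mm in diameter, top 56 mm above the bench; this point is on its axis at spring height (46 mm), at (0, -20) mm of wheel_unit. To hook the spring on: stretch it until hook_seat is 136 mm or more from the pin, so that the lip clears the post's far side, swing it in line with the post, and let it back.
- spring_swivel: Brake spring with its coils, hook and eye. Level, 46 mm above the bench; swivels about a pin on the deck, 120 mm from the post, and stretches along its length (300 N/m from slack, 55 mm at most); cannot rise. Origin on the pin, x axis out to the hook, z up. Starts slack, 0.55 to 0.95 rad off the line to the post, on the robot's side. Coils 19 mm thick.
- hook_seat (a point): Where the post's axis sits in the brass hook: 98 mm from the pin when slack, 120 mm when seated. The hook is a level 5 mm wire, a J in the spring's frame: out along y = -10 mm, round a V 8.3 mm beyond this point, back along y = +10 mm as a lip ending 8.2 mm nearer the pin. Mouth towards the pin, 15 mm clear. The lip leads as it swings to the post.
- pull_eye (a point): Centre of the round pull eye on the end of the hook, 20.3 mm farther out than hook_seat, level at 46 mm above the bench; inside diameter 16 mm, wire 5 mm. The puller's pin goes into it from above.
- brake_lever (a joint): Angle of the brake lever, rad. 0 is one stop; it grows as the lever turns counter-clockwise seen from above, to 1.5 at the other stop. The painted bars on the deck stand at 0.15 (white), 0.65 (yellow), 1.15 (green) and 1.48 (red). It stays where it is left (friction about 3 N at the knob).
- lever_knob (a point): Middle of the upright red knob on the lever's end, a cylinder 22 mm in diameter and 34 mm high, centre 69 mm above the bench, 90 mm from the lever's vertical hinge axis, which is at (30, -150 mm) in the wheel_unit frame. The steel arm below it is 42 mm above the bench at its top.
- puller: T-handled spring puller, 120 g. Origin at the centre of its orange handle, a bar 90 mm long along its y axis, 18 x 18 mm in section. From the middle of the handle a steel shank points down (its -z): 11 mm thick to 27 mm below the origin, then a pin 6 mm thick to 43 mm below the origin.
- cradle: Fixed cradle that the puller hangs in: base 60 x 90 x 4 mm, two yellow uprights 7 mm thick at y = -32 and +32 mm with notches open upwards, 26 mm wide in x, notch floor 41 mm and horns 55 mm above the bench. Origin on the bench under its centre; y axis along the hung handle, whose centre is then 50 mm above the origin.
- tray: Fixed wooden brush tray, 182 (x) by 180 mm (y), origin on the bench under its centre. Four compartments along x, floors 6 mm high, painted red (middle line y = +63 mm), yellow (+21), green (-21), blue (-63). Dividers 12 mm wide, 18 mm high only at 40 to 85 mm from the middle; open between. End walls 20 mm high, 170 mm apart; the rim at +x is black. A brush in it: origin 12.5 mm up.
- brush_red: Flat brush with red handle (may be absent), 150 mm long, 30 g: handle 14 mm wide, 13 mm thick, metal ferrule and dark bristles 16 mm wide at the +x end. Origin in the handle at half its thickness, near the balance point; it reaches 80 mm to the handle's end (-x) and 70 mm to the bristle end (+x).
- head_red (a point): Bristle end of the red brush, 70 mm from its origin.
- brush_yellow: Flat brush with yellow handle (may be absent), 150 mm long, 30 g: handle 14 mm wide, 13 mm thick, metal ferrule and dark bristles 16 mm wide at the +x end. Origin in the handle at half its thickness, near the balance point; it reaches 80 mm to the handle's end (-x) and 70 mm to the bristle end (+x).
- head_yellow (a point): Bristle end of the yellow brush, 70 mm from its origin.
- brush_green: Flat brush with green handle (may be absent), 150 mm long, 30 g: handle 14 mm wide, 13 mm thick, metal ferrule and dark bristles 16 mm wide at the +x end. Origin in the handle at half its thickness, near the balance point; it reaches 80 mm to the handle's end (-x) and 70 mm to the bristle end (+x).
- head_green (a point): Bristle end of the green brush, 70 mm from its origin.
- brush_blue: Flat brush with blue handle (may be absent), 150 mm long, 30 g: handle 14 mm wide, 13 mm thick, metal ferrule and dark bristles 16 mm wide at the +x end. Origin in the handle at half its thickness, near the balance point; it reaches 80 mm to the handle's end (-x) and 70 mm to the bristle end (+x).
- head_blue (a point): Bristle end of the blue brush, 70 mm from its origin.
- glaze_teal: Bystander, leave alone: glaze pot, teal, 44 mm in diameter, 45 mm high. Origin under its centre.
- glaze_cobalt: Bystander, leave alone: glaze pot, dark blue, 44 mm in diameter, 45 mm high. Origin under its centre.
Mind the look-alikes: they are no part of the job. What is meant by the puller is not purple or red, and is the larger of those in its own colour.

How it is judged (in metres and radians):
On the way, in this order (a step that is already met when the one before it is completed fails the run):
1. the brake lever stands on the green mark (1.15 rad, within 0.1) (value of joint brake_lever between 1.05 and 1.25 rad), for 0.3 s.
2. with the lever still there, the spring's hook sits on the anchor post (within 5 mm) by itself, the puller no longer pulling (all of step 1 and horizontal distance between hook_seat and anchor_post below 0.005 m and contact force between puller and spring_swivel below 0.3 N), for 0.4 s.
3. the brake lever stands on the yellow mark (0.65 rad, within 0.1), the spring still on its post (value of joint brake_lever between 0.55 and 0.75 rad and horizontal distance between hook_seat and anchor_post below 0.005 m and contact force between puller and spring_swivel below 0.3 N), for 0.3 s.
At the end, for the whole second after the job is handed in: Lever within 0.1 rad of yellow (0.65); hook seat within 5 mm of the post axis, puller off it; puller upright in its cradle (8 mm, 0.2 rad); each brush flat in its colour's slot: 12 mm across, 18 mm along, 5 mm high (bristle end 6), 0.2 rad, bristles to the black end, at rest (all of step 3 and horizontal distance between puller and cradle below 0.008 m and z of puller in the frame of cradle between 0.045 and 0.055 m and angle between the y axis of puller and the y axis of cradle, either way round below 0.2 rad and angle between puller's own z axis and vertical below 0.2 rad and linear speed of each of puller, brush_red, brush_yellow, brush_green, brush_blue below 0.02 m/s and x of brush_red in the frame of tray between -0.018 and 0.018 m and y of brush_red in the frame of tray between 0.051 and 0.075 m and z of each of brush_red, brush_yellow, brush_green, brush_blue in the frame of tray below 0.0175 m and angle between the x axis of each of brush_red, brush_yellow, brush_green, brush_blue and the x axis of tray, either way round below 0.2 rad and x of each of head_red, head_yellow, head_green, head_blue in the frame of tray above 0.03 m and z of each of head_red, head_yellow, head_green, head_blue in the frame of tray below 0.0185 m and x of brush_yellow in the frame of tray between -0.018 and 0.018 m and y of brush_yellow in the frame of tray between 0.009 and 0.033 m and x of brush_green in the frame of tray between -0.018 and 0.018 m and y of brush_green in the frame of tray between -0.033 and -0.009 m and x of brush_blue in the frame of tray between -0.018 and 0.018 m and y of brush_blue in the frame of tray between -0.075 and -0.051 m); the robot touches nothing.
It fails at once if the fingers touch the brake spring (it must be handled with the puller) (contact force between the fingers and spring_swivel above 1 N).
It fails at once if a glaze pot is moved by more than 4 cm or knocked over (distance of any of glaze_teal, glaze_cobalt from where it was at the start of the episode above 0.04 m or angle between any of glaze_teal, glaze_cobalt's own z axis and vertical above 0.6 rad).
Of brush_red, brush_yellow, brush_green, brush_blue only 3 to 4 are there at a start; the rules pass over those that are not, and their reading is None.
At some moment in a run one of brush_red, brush_yellow, brush_green, brush_blue may be knocked a few centimetres aside while the robot is not near it.
It also fails if it takes over 210 s, if anything falls off the work surface, if the arm or the gripper's body presses on something with over 40 N, if the wrist force passes 120 N, or if a joint passes its speed limit or range.

## Robot

A 6-joint arm with a two-finger parallel gripper is mounted at the origin on the work surface. World frame = base frame: x ahead of the robot, y to its left, z up, the work surface at z = 0. Lengths are in mm, angles in rad, forces in N, time in s.
With the tool pointing down it reaches from about 275 to 725 mm from the base axis. Payload 15.9 kg.
Tool frame: the origin (TCP) lies midway between the tips of the shut fingers; the grasp point (between the pads) lies 19 mm behind it; z points along the fingers, x is the direction in which the jaws open and shut, and the axes are right-handed (so a half turn about z gives the same grasp; the last joint's range is limited). The gripper opens to 85 mm and grips with 20 to 120 N. Pads are 22 mm wide; open, the fingers measure 114 mm over their backs; the gripper's body (76 mm by 85 mm) begins 54 mm behind the grasp point. The pads swing forward as they close: fully open they stand 13 mm farther back than shut.
Start: joints at [-1.189, 0.213, -0.034, 1.323, 0, 1.571], TCP at [186.289, -463.985, 231.306] pointing down, gripper open.
Joint ranges: [-2.98, 2.98], [-0.74, 1.72], [-1.14, 1.35], [-2.1, 2.04], [-1.57, 1.44], [-3.14, 3.14]. Speed limits (rad/s): [1.89, 1.89, 2.39, 2.57, 3.14, 3.14].

## Interface

Orientations are given as a unit quaternion [x, y, z, w].
In Python, from workcell import sense, camera, finish_job gives the robot as it stands. The module is installed in compiled form; this text tells all that it offers.
- The arm moves only by the tool carry_out, never from a script. Its argument "series" is a list of rows, each an object of numbers: "tx", "ty", "tz": the shift along the world's x, y, z in mm; "spin": the turn about the world's z in rad. A call has 1 to 10 rows; each row shifts and turns the commanded pose from where the row before left it; what a row does not reach is not made up. A row lasts 1/8 s, in which the tool goes at most 62.5 mm and 10.7 degrees, less where a joint would pass 70% of its speed; a pose out of reach is approached as far as the arm can. A call with a gripper value outside its range is refused whole. "fingers" is the finger opening in mm, from 0 to 85.4, set as the call begins (left out, the last holds). The fingers move at their own pace and stop on an object; "grip_force" is the grip in N (left out, the last holds). Time passes only in rows, so rows that do not move let the fingers close. It gives the time, the measured TCP pose, the force and the opening at its end, in the units of the state.
- sense(): the state, without advancing time (a new reading comes with each control period).
- camera(name): name is "side" or "top"; returns a dict with "image" (480x640x3 uint8, red, green, blue), "fx", "fy", "cx", "cy" (pixels), "rvec" (rotation vector, rad) and "tvec" (3), from world to camera coordinates, as OpenCV has them. Camera axes: x right, y down, z forward; pixel columns grow to the right and rows downward; lengths in mm; the calibration is good to about 2 mm. A picture is of the moment at which its call begins. There is no depth.
- finish_job(): hands the job in, once; it reports no verdict.
The state is a dict: "t": time; "qpos": joint angles; "qd": joint speeds; "joint_efforts": joint torques, N m; "eef_pos": TCP position; "eef_rot": TCP orientation; "ft_force": force on the tool from outside, world axes, zero at the start; "wrist_torque": the same for the moment, N m; "finger_gap": opening from 0.0 (shut) to 1.0 (fully open).
Only numpy, scipy, OpenCV 4.12 (cv2) and the standard library are available. Lean on these libraries where they do the work, as an engineer would, in place of code of your own. Each camera call takes 0.05 s, during which the arm holds its last target.

## Working session

There is one attempt and no reset: what is moved stays moved. The work goes in short steps, Python scripts to look and compute and a tool call to move; the robot and the scene stay as the last step left them, time stands still between calls to the robot, and variables do not carry over. Pictures are saved under pics/ and viewed, and the job is handed in when it is done.

Besides the shell and the picture viewer there is one more tool, called after "Call:" as a command line: name --argument value ..., lists and objects as JSON in quotes. carry_out: Moves the arm, as the interface text tells. Its arguments: {"type":"object","properties":{"series":{"type":"array"},"fingers":{"type":"number"},"grip_force":{"type":"number"}},"required":["series"]}

```bash
mkdir -p pics
python3 - <<'E'
from workcell import sense,camera
import cv2,json
s=sense();print(s)
for n in("side","top"):
    c=camera(n);cv2.imwrite(f"pics/{n}0.png",c["image"][:,:,::-1]);print({k:v for k,v in c.items() if k!="image"})
E
```

```text
{'t': 0.0, 'qpos': array([-1.18901356e+00,  2.13375727e-01, -3.50625514e-02,  1.32349239e+00,
        2.34576018e-05,  1.57081452e+00]), 'qd': array([ 0.00041141,  0.00119319,  0.00114601,  0.00144145,  0.00108776,
       -0.00057548]), 'joint_efforts': array([ 1.27493637e-03, -6.86162710e+01,  4.87117946e+01,  1.73860858e-02,
        2.02734950e-04,  1.58086408e-05]), 'eef_pos': array([ 186.16793094, -463.68267067,  230.80501043]), 'eef_rot': array([ 8.28419620e-01, -5.60107679e-01, -4.63294069e-04, -3.27386065e-04]), 'ft_force': array([-0.78805423, -0.25045231, -0.69603478]), 'wrist_torque': array([-5.10298164e-03, -4.72033624e-03,  1.10318342e-05]), 'finger_gap': 1.003524601786444}
{'fx': 546.3651882724375, 'fy': 546.3651882724375, 'cx': 328.1261232244069, 'cy': 251.00764394353092, 'rvec': array([ 0.52261446, -2.60508933,  1.28903202]), 'tvec': array([ 442.20625471,  225.24616761, 1017.63583183])}
{'fx': 447.2729750777286, 'fy': 447.2729750777286, 'cx': 324.3693800569812, 'cy': 239.79636505503822, 'rvec': array([-2.19408268,  2.24645549, -0.05874872]), 'tvec': array([-44.09207895, 494.1188714 , 951.82363992])}
```

View pics/top0.png

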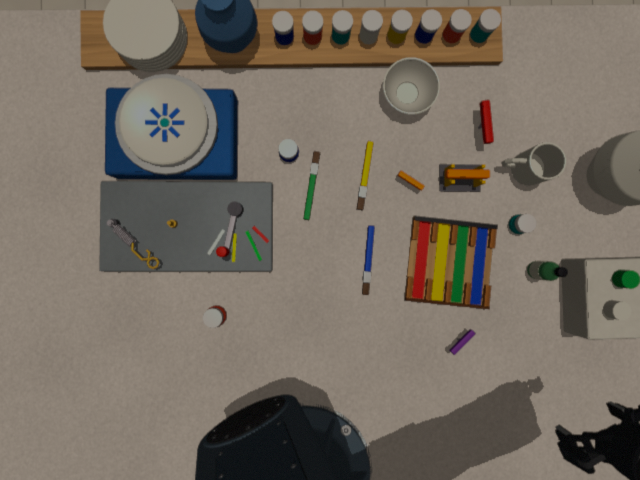

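View pics/side0.png

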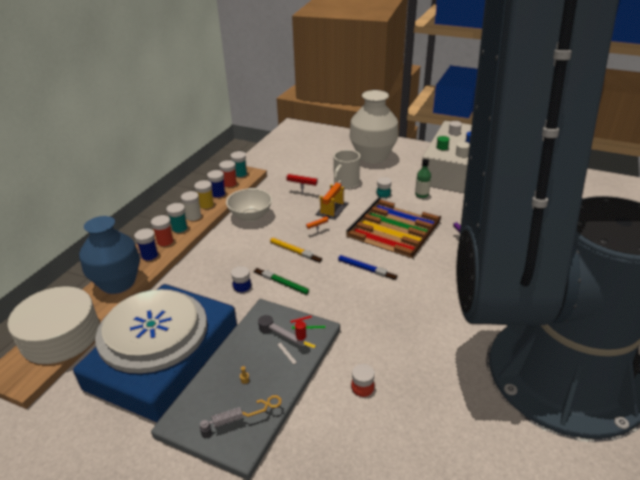

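```bash
cat > h.py <<'E'
import numpy as np,cv2
from workcell import sense,camera
def cam(n):
    c=camera(n);c["R"]=cv2.Rodrigues(c["rvec"])[0];c["K"]=np.array([[c["fx"],0,c["cx"]],[0,c["fy"],c["cy"]],[0,0,1]]);return c
def proj(c,P):
    P=np.atleast_2d(np.array(P,float));return cv2.projectPoints(P,c["rvec"],c["tvec"],c["K"],None)[0][:,0]
def ray(c,uv):
    o=-c["R"].T@c["tvec"];d=c["R"].T@np.array([(uv[0]-c["cx"])/c["fx"],(uv[1]-c["cy"])/c["fy"],1]);return o,d/np.linalg.norm(d)
def onz(c,uv,z):
    o,d=ray(c,uv);return o+d*(z-o[2])/d[2]
def tri(c1,u1,c2,u2):
    o1,d1=ray(c1,u1);o2,d2=ray(c2,u2)
    t=np.linalg.lstsq(np.stack([d1,-d2],1),o2-o1,rcond=None)[0];a=o1+t[0]*d1;b=o2+t[1]*d2
    return (a+b)/2,np.linalg.norm(a-b)
def hsv(c):return cv2.cvtColor(c["image"],cv2.COLOR_RGB2HSV)
HR=dict(orange=(6,18),yellow=(24,34),green=(50,85),blue=(105,128),purple=(130,160))
def blobs(c,lo,hi,amin=15,smin=140,vmin=60,roi=None):
    h=hsv(c);H,S,V=h[...,0],h[...,1],h[...,2]
    m=((H>=lo)&(H<=hi) if lo<=hi else (H>=lo)|(H<=hi))&(S>=smin)&(V>=vmin)
    if roi:
        k=np.zeros_like(m);k[roi[1]:roi[3],roi[0]:roi[2]]=1;m&=k
    cs,_=cv2.findContours(m.astype(np.uint8),cv2.RETR_EXTERNAL,cv2.CHAIN_APPROX_NONE)
    n,l,st,ce=cv2.connectedComponentsWithStats(m.astype(np.uint8))
    out=[]
    for i in range(1,n):
        if st[i,4]>=amin:
            ys,xs=np.nonzero(l==i);out.append((ce[i],st[i],cv2.minAreaRect(np.stack([xs,ys],1).astype(np.float32))))
    return out
def crop(c,x0,y0,x1,y1,name,k=6):
    im=cv2.resize(c["image"][y0:y1,x0:x1],None,fx=k,fy=k,interpolation=cv2.INTER_CUBIC);cv2.imwrite("pics/"+name,im[:,:,::-1])
E
python3 - <<'E'
from h import *
t=cam("top");s=cam("side")
crop(t,95,170,225,280,"t_deck.png",6)
crop(t,385,90,505,190,"t_pull.png",6)
crop(s,160,290,340,460,"s_deck.png",4)
crop(t,400,210,500,310,"t_tray.png",6)
crop(s,280,170,400,240,"s_pull.png",6)
E
```

```text
(no output)
```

View pics/t_deck.png

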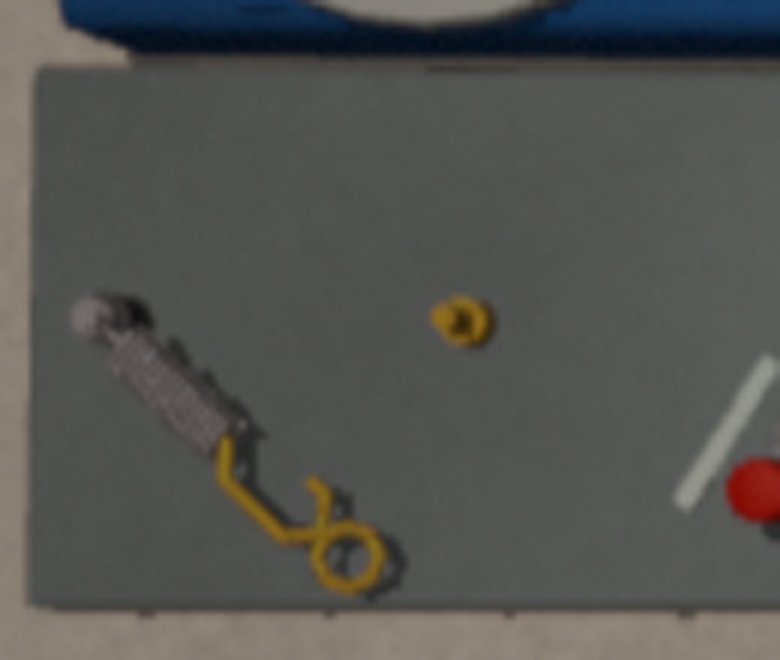

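View pics/t_pull.png

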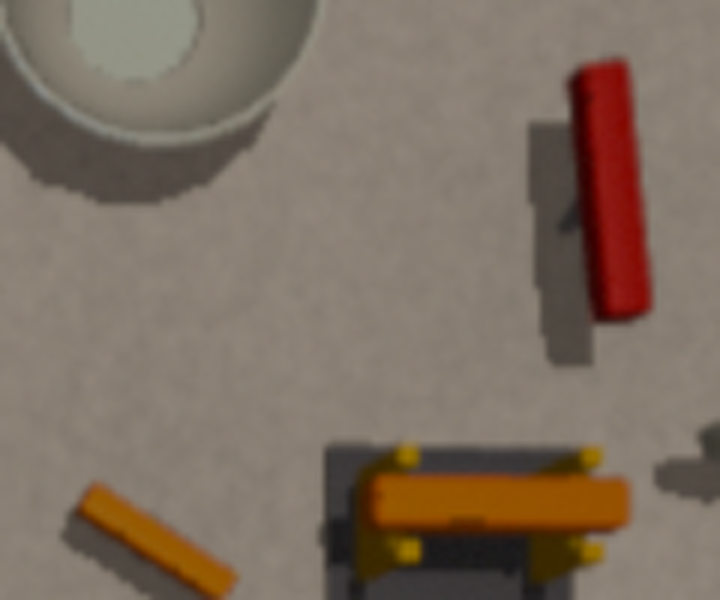

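View pics/s_deck.png

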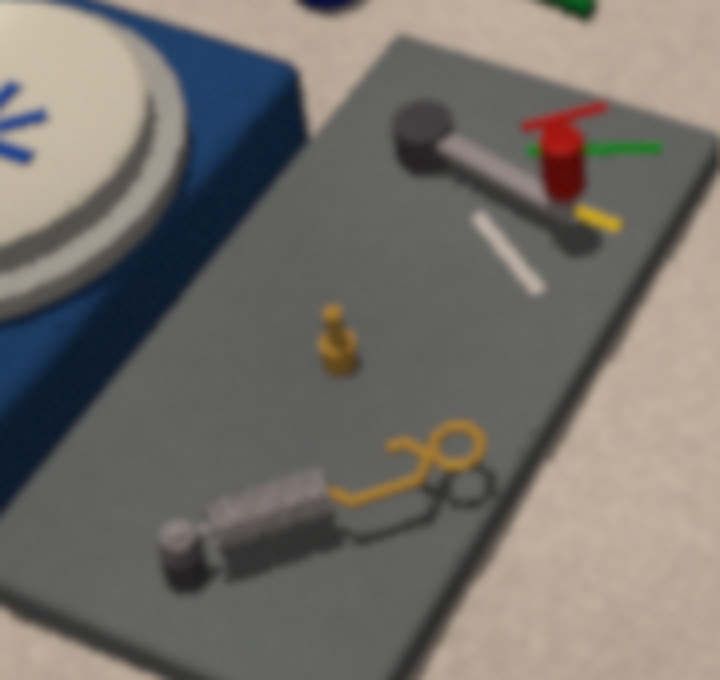

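View pics/t_tray.png

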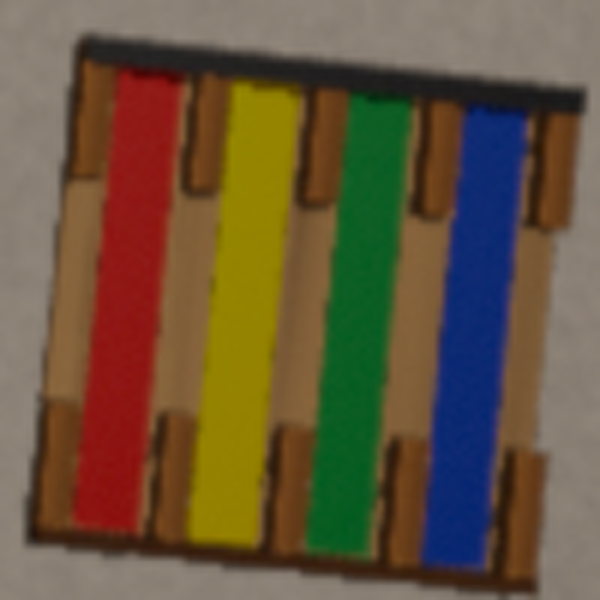

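View pics/s_pull.png

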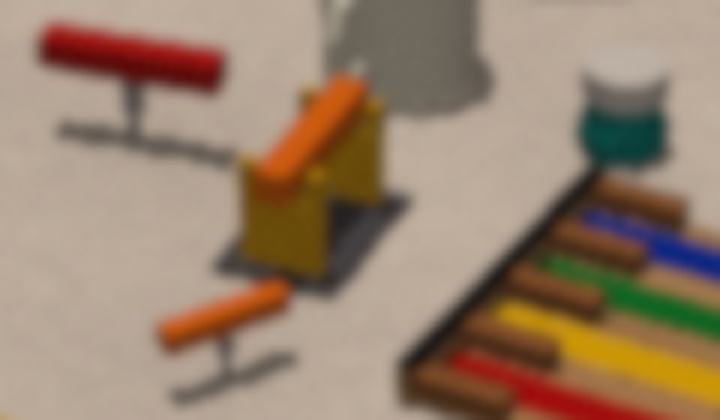

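Run:
```python
from h import *
np.set_printoptions(precision=1,suppress=True)
t=cam("top");s=cam("side")
for n,c in(("top",t),("side",s)):
    print(n,"cam pos",-c["R"].T@c["tvec"])
    for k,(a,b) in HR.items():
        for ce,st,r in blobs(c,a,b,20,smin=130,vmin=50): 
            if n=="side" and ce[1]<150 : continue
            print(k,ce,st,np.array(r[0]),np.array(r[1]),round(r[2],1))
    for ce,st,r in blobs(c,172,4,20,smin=150): print("red",ce,st,np.array(r[1]))
# deck corners mask: gray
img=t["image"]
h=hsv(t)
m=((h[...,1]<40)&(h[...,2]>60)&(h[...,2]<110)).astype(np.uint8)
k=np.zeros_like(m);k[170:285,90:285]=1;m&=k
m=cv2.morphologyEx(m,cv2.MORPH_CLOSE,np.ones((9,9)))
cs,_=cv2.findContours(m,cv2.RETR_EXTERNAL,cv2.CHAIN_APPROX_NONE);c0=max(cs,key=cv2.contourArea)
r=cv2.minAreaRect(c0);print("deck",r)
B=cv2.boxPoints(r)
for b in B: print(b,onz(t,b,22))
```

```text
top cam pos [468.5 -29.5 965.3]
orange [343.  44.] [  174     8   328    60 10119] [337.3  37.2] [ 57.7 327.2] 89.4
orange [97.1 44.3] [  81   11   51   59 1705] [106.  40.] [50. 58.] 0.0
orange [315.2 156.1] [313 153   6   9  24] [315.6 157.1] [4.1 8.4] 7.1
orange [466.7 173.5] [444 168  46  12 448] [466.5 173.5] [11. 45.] 90.0
orange [410.5 180.1] [398 171  26  19 180] [410.5 180.2] [28.3  6.4] 33.7
orange [447.5 265.2] [ 405  220   91   89 2835] [450.3 264. ] [84.3 80.6] 5.9
orange [365.4 288.7] [363 284   6  10  46] [365.4 288.5] [4.5 9.5] 8.1
yellow [366.5 163.2] [361 141  12  45 245] [366.6 163.1] [ 5.5 44.7] 8.9
yellow [440.1 261.8] [431 223  19  78 858] [440.1 261.9] [11.2 77.3] 5.7
yellow [233.8 246.9] [232 233   5  29 103] [234. 247.] [28.  4.] 90.0
green [309.4 196.4] [304 175  12  44 228] [309.4 196.5] [ 5.2 44.2] 8.9
green [459.1 263.8] [451 226  17  76 775] [459.3 263.7] [10.7 75.7] 5.4
green [253.2 245.4] [246 231  16  30 107] [253.2 245.4] [32.2  3.2] 64.4
green [548.2 270.6] [543 263  12  16 144] [548.5 270.5] [15. 11.] 90.0
green [629.8 279. ] [621 271  19  17 260] 
[... 2652 characters left out ...]
9
blue [144.  369.9] [  74  285  160  136 4413] [152.2 344.1] [ 97.3 153.5] 36.3
blue [152.1 332.9] [151 330   3   7  20] [152. 333.] [6. 2.] 90.0
purple [457.1 226.2] [455 224   5   6  20] [457.3 226.2] [6.4 2.8] 45.0
red [229.  178.2] [224 171  11  15 123] [14. 10.]
red [301.6 179.1] [287 175  30  10 165] [29.3  5.8]
red [163.7 236.2] [156 228  15  17 171] [15.7 12.9]
red [382.3 239.2] [355 229  59  20 218] [61.   5.1]
red [300.2 327.3] [291 316  20  24 206] [20.9 19.6]
red [362.2 389.8] [352 383  22  13 163] [21.1 11.6]
deck ((185.5, 220.5), (101.0, 173.0), 90.0)
[ 99. 170.] [649.4 412.4  22. ]
[272. 170.] [642.6  51.8  22. ]
[272. 271.] [429.6  56.2  22. ]
[ 99. 271.] [438.6 414.7  22. ]
```

Run:
```python
from h import *
np.set_printoptions(precision=1,suppress=True)
t=cam("top");s=cam("side")
g=cv2.cvtColor(t["image"],cv2.COLOR_RGB2GRAY).astype(float)
# bottom edge
def edge_row(cols,r0,r1):
    o=[]
    for x in cols:
        d=np.abs(np.diff(g[r0:r1,x]));o.append((x,r0+0.5+(d*np.arange(len(d))).sum()/d.sum() if 0 else r0+np.argmax(d)+0.5))
    return np.array(o)
b=edge_row(range(105,210,3),262,280);p=np.polyfit(b[:,0],b[:,1],1);r=b[:,1]-np.polyval(p,b[:,0]);b=b[abs(r)<1.2];p=np.polyfit(b[:,0],b[:,1],1);print("bot",p)
def edge_col(rows,c0,c1):
    o=[]
    for y in rows:
        d=np.abs(np.diff(g[y,c0:c1]));o.append((c0+np.argmax(d)+0.5,y))
    return np.array(o)
l=edge_col(range(190,262,3),90,108);q=np.polyfit(l[:,1],l[:,0],1);print("left",q,l[:,0])
rr=edge_col(range(190,262,3),264,280);q2=np.polyfit(rr[:,1],rr[:,0],1);print("right",q2,rr[:,0])
A=[onz(t,(x,np.polyval(p,x)),22) for x in(105,205)];print(A)
L=[onz(t,(np.polyval(q,y),y),22) for y in(190,260)];print("left",L)
L=[onz(t,(np.polyval(q2,y),y),22) for y in(190,260)];print("right",L)
for ce,st,r in blobs(t,15,30,10,smin=110,vmin=60,roi=(100,180,275,272)): print("gold",ce,st,r)
for ce,st,r in blobs(s,12,30,10,smin=110,vmin=60,roi=(160,300,345,460)): print("sgold",ce,st,r)
crop(t,195,190,280,275,"t_lev.png",8)
P,e=tri(t,(168.7,222.8),s,(243.3,368));print("post",P,e, onz(t,(168.7,222.8),56))
m=t["image"].copy()
```

```text
bot [ -0.  271.7]
left [ -0.  100.8] [99.5 99.5 99.5 99.5 99.5 99.5 99.5 99.5 99.5 99.5 99.5 99.5 99.5 99.5
 99.5 99.5 99.5 99.5 99.5 99.5 99.5 99.5 98.5 98.5]
right [ -0.  272.5] [272.5 272.5 272.5 272.5 272.5 272.5 272.5 272.5 272.5 272.5 272.5 272.5
 272.5 272.5 272.5 272.5 272.5 272.5 272.5 272.5 272.5 272.5 272.5 272.5]
[array([437. , 402.4,  22. ]), array([431.9, 196. ,  22. ])]
left [array([607.5, 411.5,  22. ]), array([461.4, 414.1,  22. ])]
right [array([600.2,  51.6,  22. ]), array([452.6,  54.7,  22. ])]
gold [171.8 223.1] [167 219  10   9  60] ((171.88462829589844, 223.07691955566406), (8.875203132629395, 8.043152809143066), 56.30992889404297)
gold [233.8 246.8] [232 233   5  29 114] ((234.0, 247.0), (28.0, 4.0), 90.0)
gold [145.6 257.2] [131 242  29  27 191] ((144.24862670898438, 254.72378540039062), (35.38079833984375, 12.190024375915527), 41.987213134765625)
sgold [308.9 344.2] [303 341  13   7  55] ((308.8999938964844, 344.3000183105469), (12.649109840393066, 4.427187919616699), 18.434947967529297)
sgold [243.9 375.6] [240 366   9  18 111] ((244.0, 374.5), (17.0, 8.0), 90.0)
sgold [264.9 405.2] [243 395  38  22 227] ((261.2500305175781, 405.2500305175781), (12.649109840393066, 40.160919189453125), 71.56505584716797)
post [533.  259.5  53.4] 1.0237225946306419 [533.3 258.9  56. ]
```

View pics/t_lev.png

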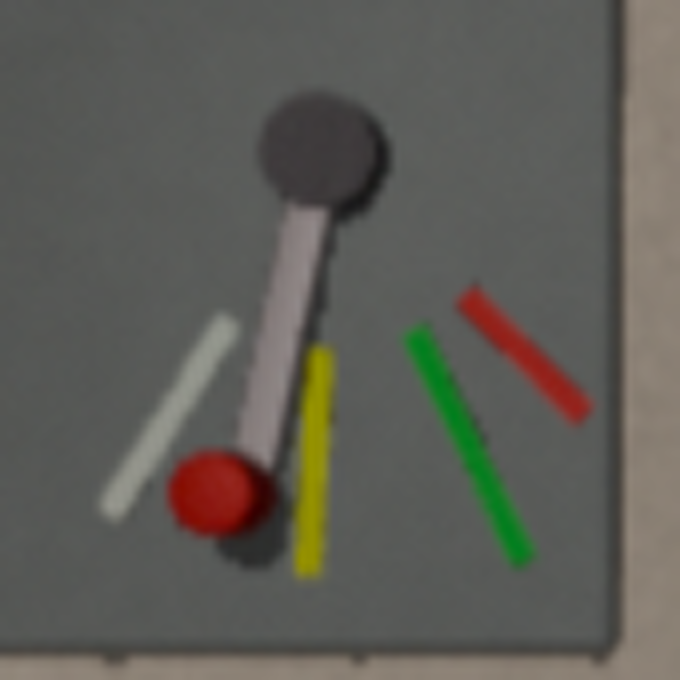

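Run:
```python
from h import *
np.set_printoptions(precision=1,suppress=True)
t=cam("top");s=cam("side")
hinge=np.array([560.3,127.8]);pin=np.array([535.8,378.5]);post=np.array([533.2,258.5])
print("hinge cap",[onz(t,(235,208.7),z) for z in(22,42,50)])
for n,u,z in(("white",(216.3,241.8),22),("yel",(233.8,246.9),22),("grn",(253.2,245.4),22),("red",(260.3,234.3),22),("knob",(221.6,251.5),86)):
    p=onz(t,u,z)[:2];d=p-hinge;print(n,p,np.arctan2(d[1],d[0]).round(3),np.linalg.norm(d))
P,e=tri(t,(221.6,251.5),s,(300.8,322.5));print("knobtop",P,e)
P,e=tri(t,(153,262.7),s,(274.2,401.2));print("eye",P,e,onz(t,(153,262.7),46),onz(s,(274.2,401.2),46))
p=onz(t,(153,262.7),46)[:2];d=p-pin;print(np.linalg.norm(d),np.arctan2(d[1],d[0])-np.arctan2(*(post-pin)[::-1]))
print("pinhead",onz(t,(95+92/6,170+318/6),52),tri(t,(95+92/6,170+318/6),s,(205,424.5)))
# tray: compartments axis lines at z=6
for n,u in(("r",(420.7,259.3)),("y",(440.1,261.8)),("g",(459.2,263.8)),("b",(478.5,265.4))): print("tray",n,onz(t,u,6))
def axis(c,a,b,z,roi,smin=130):
    B=max(blobs(c,a,b,20,smin=smin,vmin=50,roi=roi),key=lambda q:q[1][4]);return B[2]
for k,(a,b) in dict(red=(172,4),yellow=(24,34),green=(50,85),blue=(105,128)).items():
    r=axis(t,a,b,6,(405,215,500,310));bx=cv2.boxPoints(r);W=np.array([onz(t,q,6)[:2] for q in bx]);e=[(W[i]-W[i-1]) for i in range(4)];e=max(e,key=np.linalg.norm);print(k,W.mean(0),np.linalg.norm(e),np.degrees(np.arctan2(e[1],e[0])))
# brushes
for k,(a,b),roi in(("yellow",(24,34),(340,135,390,215)),("green",(50,85),(295,145,330,225)),("blue",(105,128),(350,215,390,300))):
    r=axis(t,a,b,12,roi);bx=cv2.boxPoints(r);W=np.array([onz(t,q,8)[:2] for q in bx]);e=[(W[i]-W[i-1]) for i in range(4)];e=max(e,key=np.linalg.norm);print(k,W.mean(0),np.linalg.norm(e),np.degrees(np.arctan2(e[1],e[0])))
# puller
r=axis(t,6,18,59,(440,160,495,190));W=np.array([onz(t,q,59)[:2] for q in cv2.boxPoints(r)]);print("puller",W,W.mean(0))
# full-brush darks
crop(t,295,130,395,300,"t_br.png",4)
```

```text
hinge cap [array([562.3, 131.1,  22. ]), array([560.3, 127.7,  42. ]), array([559.5, 126.3,  50. ])]
white [493.6 171.4] 2.563 79.64839097678113
yel [482.1 135.1] 3.049 78.56577419292651
grn [484.3  94.5] -2.729 83.01789246751109
red [507.3  79.1] -2.399 71.98069448305833
knob [472.7 147.8] 2.917 89.8259950850367
knobtop [472.2 147.5  86. ] 1.2355823176182326
eye [453.2 295.6  43.8] 0.49127177297686625 [453.5 294.9  46. ] [452. 297.  46.]
117.33635115471384 -0.7559601228235908
pinhead [535.8 376.9  52. ] (array([535.7, 379.9,  44.6]), np.float64(1.398146598124054))
tray r [ 446.1 -262.5    6. ]
tray y [ 439.7 -304.4    6. ]
tray g [ 434.3 -345.9    6. ]
tray b [ 429.8 -387.8    6. ]
red [ 446.5 -262.4] 166.2594116561679 172.19148900367475
yellow [ 439.8 -304.4] 166.88521393152573 172.46340586185337
green [ 434.8 -346.2] 163.57766597046475 172.6647716421138
blue [ 430.2 -388.1] 165.50777316766627 172.50480519631625
yellow [ 656.3 -150.7] 97.01973098624636 169.62324725809057
green [586.6 -25.8] 95.09386938753023 169.8210662436417
blue [ 473.1 -150.8] 95.40583639315813 173.55562545001953
puller [[ 633.2 -303.2]
 [ 631.4 -396.4]
 [ 602.5 -395.5]
 [ 604.4 -302.3]] [ 617.9 -349.4]
```

View pics/t_br.png

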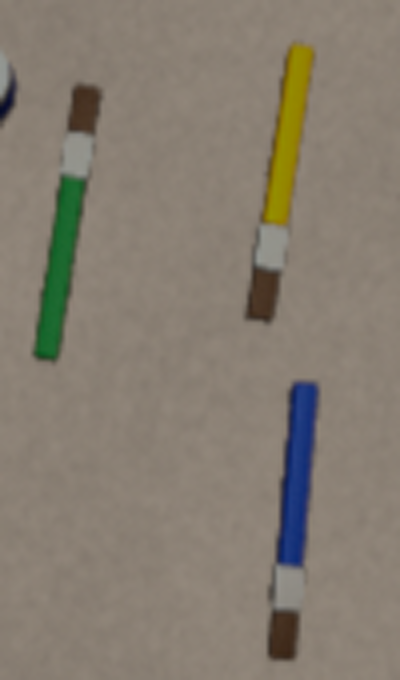

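Call:
carry_out --series '[{"tx": 19, "ty": 41, "spin": 0.14}, {"tx": 19, "ty": 41, "spin": 0.14}, {"tx": 19, "ty": 41, "spin": 0.14}, {"tx": 19, "ty": 41, "spin": 0.14}, {"tx": 19, "ty": 41, "spin": 0.14}, {"tx": 19, "ty": 41, "spin": 0.14}, {"tx": 19, "ty": 41, "spin": 0.14}, {"tx": 19, "ty": 41, "spin": 0.14}]' --fingers 60 --grip_force 40

```text
validation failed for argument at $.se...
```

```bash
cat >> h.py <<'E'
def st():
    s=sense();q=s["eef_rot"];A=np.arctan2(2*q[0]*q[1],q[0]**2-q[1]**2)
    print("t",round(s["t"],2),"pos",s["eef_pos"].round(1),"A",round(A,3),"q",s["qpos"].round(2),"F",s["ft_force"].round(1),"gap",round(s["finger_gap"],3));return s
E
python3 -c "
from h import *
st()"
```

```text
t 0.5 pos [ 186.3 -463.9  231.3] A -1.189 q [-1.19  0.21 -0.03  1.32  0.    1.57] F [-0.4  0.4 -0.8] gap 1.004
```

Call:
carry_out --series '[{"tx": 19, "ty": 41, "tz": 0, "spin": 0.14}, {"tx": 19, "ty": 41, "tz": 0, "spin": 0.14}, {"tx": 19, "ty": 41, "tz": 0, "spin": 0.14}, {"tx": 19, "ty": 41, "tz": 0, "spin": 0.14}, {"tx": 19, "ty": 41, "tz": 0, "spin": 0.14}, {"tx": 19, "ty": 41, "tz": 0, "spin": 0.14}, {"tx": 19, "ty": 41, "tz": 0, "spin": 0.14}, {"tx": 19, "ty": 41, "tz": 0, "spin": 0.14}]' --fingers 60 --grip_force 40

```text
t: 1.5
eef_pos: [338.7, -134.6, 231.5]
eef_rot: [0.999, -0.032, 0.0, 0.0]
ft_force: [-0.1, -1.3, 0.9]
finger_gap: 0.7
```

```bash
python3 -c "
from h import *
st()"
```

```text
t 1.5 pos [ 338.7 -134.6  231.5] A -0.065 q [-0.38 -0.07 -0.34  1.3  -0.    1.26] F [-0.1 -1.3  0.9] gap 0.7
```

Call:
carry_out --series '[{"tx": 19, "ty": 40, "tz": 0, "spin": 0.14}, {"tx": 19, "ty": 40, "tz": 0, "spin": 0.14}, {"tx": 19, "ty": 40, "tz": 0, "spin": 0.14}, {"tx": 19, "ty": 40, "tz": -10, "spin": 0.14}, {"tx": 19, "ty": 40, "tz": -20, "spin": 0.14}, {"tx": 19, "ty": 40, "tz": -20, "spin": 0.14}, {"tx": 19.6, "ty": 42, "tz": -20, "spin": 0.14}, {"tx": 0, "ty": 0, "tz": -35, "spin": 0}, {"tx": 0, "ty": 0, "tz": -10, "spin": 0}, {"tx": 0, "ty": 0, "tz": 0, "spin": 0}]'

```text
t: 2.75
eef_pos: [471.6, 145.6, 116.5]
eef_rot: [0.898, 0.44, -0.0, -0.0]
ft_force: [0.5, -0.4, 0.2]
finger_gap: 0.702
```

```bash
python3 -c "
from h import *
st();c=cam('top');crop(c,120,170,300,300,'k1.png',4);c=cam('side');crop(c,200,220,380,380,'k2.png',4)"
```

```text
t 2.75 pos [471.6 145.6 116.5] A 0.91 q [ 0.3   0.25 -0.28  1.04 -0.    0.96] F [ 0.5 -0.4  0.2] gap 0.702
```

View pics/k2.png

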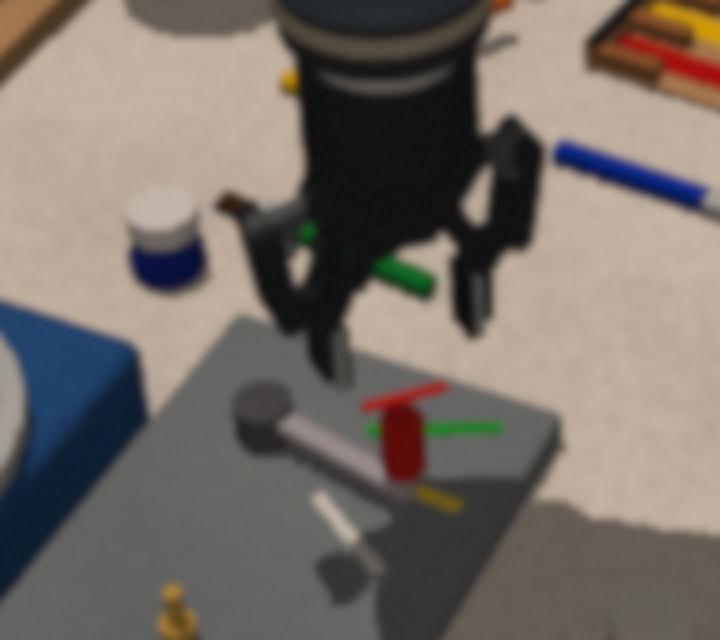

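Call:
carry_out --series '[{"tx": 1, "ty": 2, "tz": -20, "spin": 0}, {"tx": 0, "ty": 0, "tz": -20, "spin": 0}, {"tx": 0, "ty": 0, "tz": -18, "spin": 0}, {"tx": 0, "ty": 0, "tz": 0, "spin": 0}]'

```text
t: 3.35
eef_pos: [472.8, 147.7, 58.6]
eef_rot: [0.898, 0.44, -0.0, -0.0]
ft_force: [-0.4, 0.3, 0.3]
finger_gap: 0.703
```

Call:
carry_out --series '[{"tx": 0, "ty": 0, "tz": 0, "spin": 0}, {"tx": 0, "ty": 0, "tz": 0, "spin": 0}, {"tx": 0, "ty": 0, "tz": 0, "spin": 0}, {"tx": 0, "ty": 0, "tz": 0, "spin": 0}, {"tx": 0, "ty": 0, "tz": 0, "spin": 0}, {"tx": 0, "ty": 0, "tz": 0, "spin": 0}]' --fingers 15 --grip_force 30

```text
t: 4.1
eef_pos: [473.7, 148.2, 59.4]
eef_rot: [0.898, 0.44, 0.001, 0.0]
ft_force: [-0.0, -1.5, 8.0]
finger_gap: 0.244
```

```bash
python3 -c "
from h import *
st()
for a in np.linspace(2.92,3.57,8): print(a.round(3),(np.array([560.3,127.8])+90*np.array([np.cos(a),np.sin(a)])).round(1))"
```

```text
t 4.1 pos [473.7 148.2  59.4] A 0.911 q [ 0.3   0.31 -0.36  0.9  -0.    0.96] F [-0.  -1.5  8. ] gap 0.244
2.92 [472.5 147.6]
3.013 [471.  139.4]
3.106 [470.4 131. ]
3.199 [470.4 122.7]
3.291 [471.3 114.4]
3.384 [472.9 106.2]
3.477 [475.3  98.2]
3.57 [478.4  90.4]
```

Call:
carry_out --series '[{"tx": -1.5, "ty": -8, "tz": 0, "spin": 0.09}, {"tx": -0.6, "ty": -8.4, "tz": 0, "spin": 0.09}, {"tx": 0, "ty": -8.3, "tz": 0, "spin": 0.09}, {"tx": 0.9, "ty": -8.3, "tz": 0, "spin": 0.09}, {"tx": 1.6, "ty": -8.2, "tz": 0, "spin": 0.09}, {"tx": 2.4, "ty": -8, "tz": 0, "spin": 0.09}, {"tx": 2.8, "ty": -7, "tz": 0, "spin": 0.09}, {"tx": 0, "ty": 0, "tz": 0, "spin": 0}, {"tx": 0, "ty": 0, "tz": 0, "spin": 0}]'

```text
t: 5.22
eef_pos: [479.7, 92.1, 59.4]
eef_rot: [0.717, 0.697, 0.001, 0.001]
ft_force: [1.5, 1.2, 5.1]
finger_gap: 0.244
```

Call:
carry_out --series '[{"tx": 0, "ty": 0, "tz": 0, "spin": 0}, {"tx": 0, "ty": 0, "tz": 0, "spin": 0}, {"tx": 0, "ty": 0, "tz": 0, "spin": 0}, {"tx": 0, "ty": 0, "tz": 0, "spin": 0}]' --fingers 60

```text
t: 5.72
eef_pos: [478.4, 91.8, 58.3]
eef_rot: [0.718, 0.696, -0.0, -0.0]
ft_force: [-0.3, 0.1, 0.1]
finger_gap: 0.703
```

Call:
carry_out --series '[{"tx": 0, "ty": 0, "tz": 20, "spin": 0}, {"tx": 0, "ty": 0, "tz": 40, "spin": 0}, {"tx": 0, "ty": 0, "tz": 45, "spin": 0}, {"tx": 0, "ty": 0, "tz": 45, "spin": 0}, {"tx": 0, "ty": -45, "tz": 0, "spin": 0}, {"tx": 0, "ty": -45, "tz": 0, "spin": 0}, {"tx": 0, "ty": -45, "tz": 0, "spin": -0.1}, {"tx": 0, "ty": 0, "tz": 0, "spin": 0}]'

```text
t: 6.72
eef_pos: [478.3, -45.5, 208.3]
eef_rot: [0.753, 0.658, -0.0, 0.0]
ft_force: [1.0, 0.0, 0.3]
finger_gap: 0.703
```

Run:
```python
from h import *
st();c=cam('top');crop(c,95,165,295,285,'k3.png',4)
hinge=np.array([560.3,127.8])
for ce,s_,r in blobs(c,172,4,20,smin=150,roi=(190,190,285,290)):
    p=onz(c,ce,86)[:2];d=p-hinge;print(ce,s_[4],p,np.linalg.norm(d),np.arctan2(d[1],d[0])%6.283-2.405)
```

```text
t 6.72 pos [478.3 -45.5 208.3] A 1.436 q [-0.09  0.18 -0.14  1.26 -0.    0.04] F [1.  0.  0.3] gap 0.703
```

View pics/k3.png

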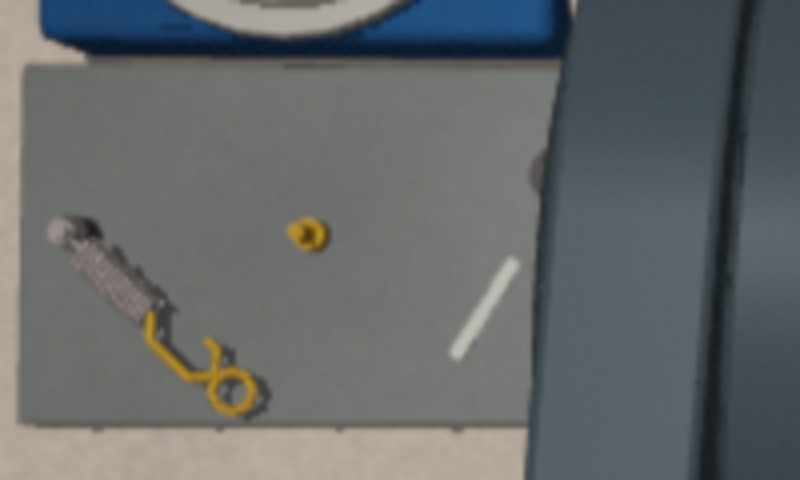

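Run:
```python
from h import *
np.set_printoptions(precision=1,suppress=True)
c=cam('top');s=cam('side')
W=np.array([onz(c,(385+x/6,90+y/6),55)[:2] for x,y in((407,455),(590,457),(407,552),(590,552))]);print(W,W.mean(0))
h=np.array([onz(c,(385+x/6,90+y/6),59)[:2] for x,y in((370,501),(628,503))]);print(h,h.mean(0))
crop(c,430,150,510,200,'c1.png',9);crop(s,310,170,360,230,'c2.png',10)
```

```text
[[ 638.  -322.9]
 [ 636.1 -386.4]
 [ 604.6 -321.8]
 [ 603.3 -385.3]] [ 620.5 -354.1]
[[ 621.7 -308.4]
 [ 619.3 -397.4]] [ 620.5 -352.9]
```

View pics/c1.png

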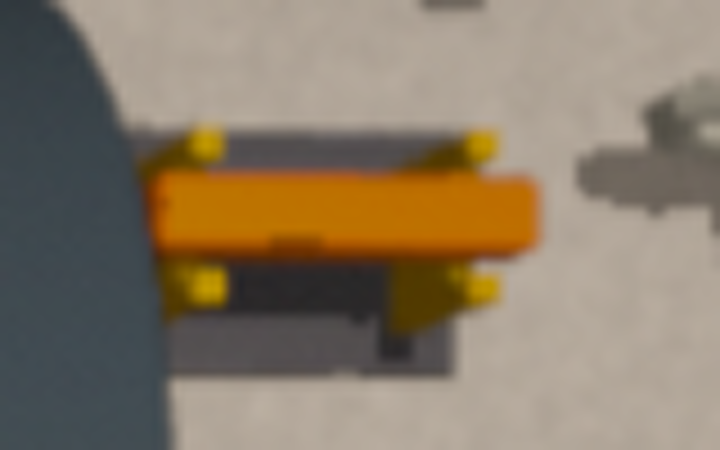

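View pics/c2.png

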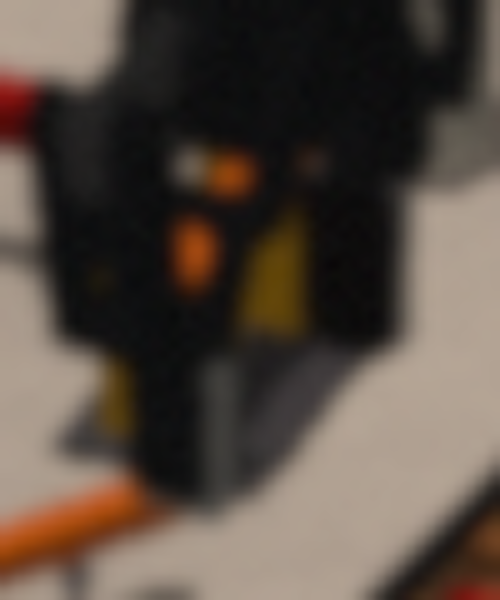

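Call:
carry_out --series '[{"tx": 14.2, "ty": -30.8, "tz": 0, "spin": -0.147}, {"tx": 14.2, "ty": -30.8, "tz": 0, "spin": -0.147}, {"tx": 14.2, "ty": -30.8, "tz": 0, "spin": -0.147}, {"tx": 14.2, "ty": -30.8, "tz": 0, "spin": -0.147}, {"tx": 14.2, "ty": -30.8, "tz": 0, "spin": -0.147}, {"tx": 14.2, "ty": -30.8, "tz": -10, "spin": -0.147}, {"tx": 14.2, "ty": -30.8, "tz": -20, "spin": -0.147}, {"tx": 14.2, "ty": -30.8, "tz": -20, "spin": -0.147}, {"tx": 14.2, "ty": -30.8, "tz": -20, "spin": -0.147}, {"tx": 14.2, "ty": -30.8, "tz": -20, "spin": -0.14}]' --fingers 50

```text
t: 8.12
eef_pos: [621.6, -350.7, 117.4]
eef_rot: [1.0, -0.012, -0.0, -0.0]
ft_force: [-0.3, 0.5, 0.3]
finger_gap: 0.586
```

Call:
carry_out --series '[{"tx": 0, "ty": 0, "tz": -10, "spin": 0}, {"tx": 0, "ty": 0, "tz": 0, "spin": 0}, {"tx": 0, "ty": 0, "tz": 0, "spin": 0}]'

```text
t: 8.5
eef_pos: [621.0, -350.1, 109.4]
eef_rot: [1.0, -0.01, 0.0, 0.0]
ft_force: [0.6, -0.3, 0.7]
finger_gap: 0.588
```

Run:
```python
from h import *
st();c=cam('top');s=cam('side');crop(s,260,110,400,230,'c3.png',5)
hinge=np.array([560.3,127.8])
for ce,s_,r in blobs(c,172,4,20,smin=150,roi=(190,190,285,290)):
    p=onz(c,ce,86)[:2];d=p-hinge;print(ce,s_[4],p,np.linalg.norm(d),np.arctan2(d[1],d[0])%6.283-2.405)
crop(c,195,190,280,275,"t_lev2.png",6)
```

```text
t 8.5 pos [ 621.  -350.1  109.4] A -0.02 q [-0.51  0.71  0.42  1.28  0.    1.08] F [ 0.6 -0.3  0.7] gap 0.588
[260.23214286 233.76785714] 56 [505.66802178  71.8888291 ] 78.17104371209302 1.5333768789822284
[250.79120879 247.97802198] 91 [478.25746377  90.86394882] 89.97360517549451 1.1594326614775663
```

View pics/c3.png

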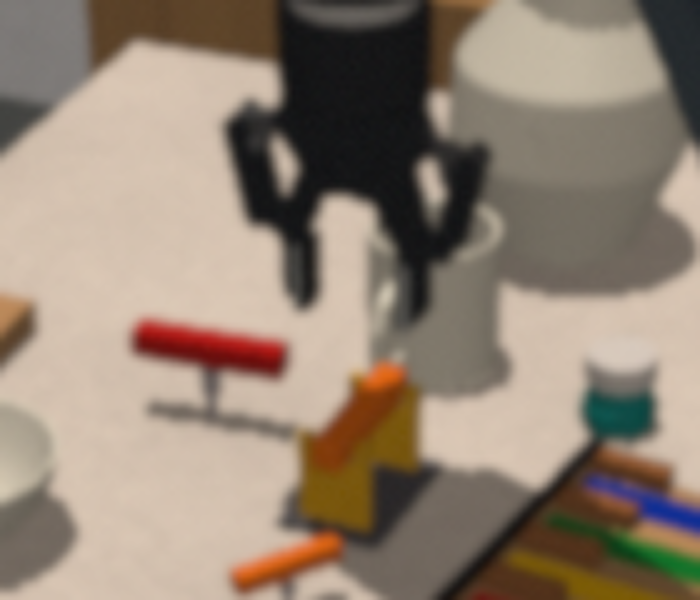

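View pics/t_lev2.png

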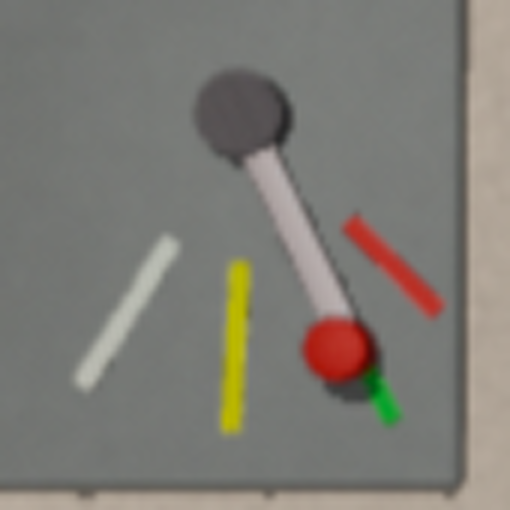

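Call:
carry_out --series '[{"tx": -0.5, "ty": -3.4, "tz": -25, "spin": 0}, {"tx": 0, "ty": 0, "tz": -25, "spin": 0}, {"tx": 0, "ty": 0, "tz": -24, "spin": 0}, {"tx": 0, "ty": 0, "tz": 0, "spin": 0}, {"tx": 0, "ty": 0, "tz": 0, "spin": 0}]'

```text
t: 9.22
eef_pos: [620.6, -354.7, 35.9]
eef_rot: [1.0, -0.011, 0.001, 0.0]
ft_force: [0.2, -0.0, -0.0]
finger_gap: 0.583
```

Call:
carry_out --series '[{"tx": 0, "ty": 0, "tz": 0, "spin": 0}, {"tx": 0, "ty": 0, "tz": 0, "spin": 0}, {"tx": 0, "ty": 0, "tz": 0, "spin": 0}, {"tx": 0, "ty": 0, "tz": 0, "spin": 0}, {"tx": 0, "ty": 0, "tz": 0, "spin": 0}, {"tx": 0, "ty": 0, "tz": 0, "spin": 0}, {"tx": 0, "ty": 0, "tz": 0, "spin": 0}]' --fingers 8 --grip_force 110

```text
t: 10.1
eef_pos: [620.6, -354.9, 35.7]
eef_rot: [1.0, -0.011, 0.001, 0.0]
ft_force: [-1.4, 0.6, 8.3]
finger_gap: 0.182
```

Run:
```python
from h import *
st();s=cam('side');crop(s,280,130,400,230,'c4.png',6)
```

```text
t 10.1 pos [ 620.6 -354.9   35.7] A -0.022 q [-0.52  0.75  0.3   1.13  0.    1.07] F [-1.4  0.6  8.3] gap 0.182
```

View pics/c4.png

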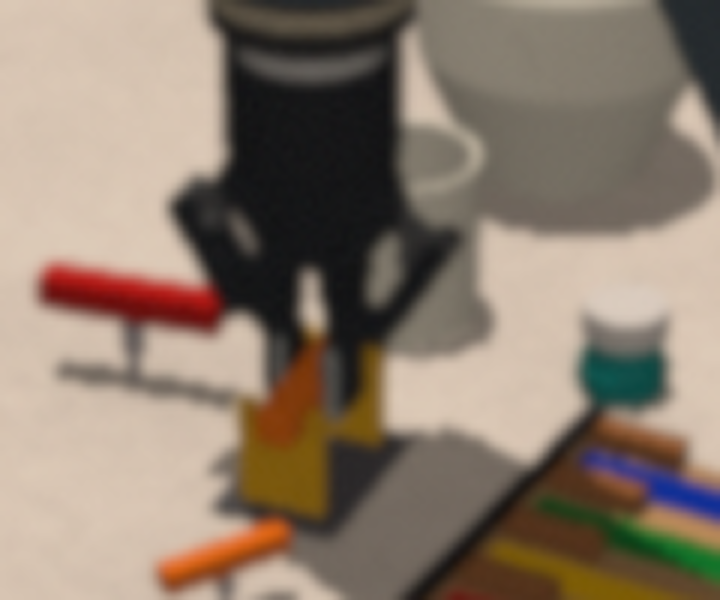

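Call:
carry_out --series '[{"tx": 0, "ty": 0, "tz": 15, "spin": 0}, {"tx": 0, "ty": 0, "tz": 20, "spin": 0}, {"tx": 0, "ty": 0, "tz": 30, "spin": 0}, {"tx": 0, "ty": 0, "tz": 40, "spin": 0}, {"tx": -10.5, "ty": 40, "tz": 10, "spin": 0.05}, {"tx": -10.5, "ty": 40, "tz": 0, "spin": 0.05}, {"tx": -10.5, "ty": 40, "tz": 0, "spin": 0.05}, {"tx": -10.5, "ty": 40, "tz": 0, "spin": 0.05}, {"tx": -10.5, "ty": 40, "tz": 0, "spin": 0.05}, {"tx": -10.5, "ty": 40, "tz": 0, "spin": 0.05}]'

```text
t: 11.4
eef_pos: [556.7, -113.4, 150.5]
eef_rot: [0.99, 0.139, 0.001, 0.0]
ft_force: [-0.1, 0.8, -0.5]
finger_gap: 0.188
```

Call:
carry_out --series '[{"tx": -10.5, "ty": 41, "tz": 0, "spin": 0.05}, {"tx": -10.5, "ty": 41, "tz": 0, "spin": 0.05}, {"tx": -10.5, "ty": 41, "tz": 0, "spin": 0.05}, {"tx": -10.5, "ty": 41, "tz": 0, "spin": 0.05}, {"tx": -10.5, "ty": 41, "tz": 0, "spin": 0.05}, {"tx": -10.5, "ty": 41, "tz": 0, "spin": 0.05}, {"tx": -10.5, "ty": 41, "tz": 0, "spin": 0.05}, {"tx": -10.5, "ty": 41, "tz": 0, "spin": 0.05}, {"tx": -10.5, "ty": 41, "tz": 0, "spin": 0.05}, {"tx": -10, "ty": 42, "tz": 0, "spin": 0.05}]'

```text
t: 12.65
eef_pos: [452.2, 297.9, 150.5]
eef_rot: [0.925, 0.38, 0.001, -0.0]
ft_force: [0.0, 0.1, 0.4]
finger_gap: 0.187
```

Run:
```python
from h import *
st();s=cam('side');crop(s,160,230,360,430,'e1.png',4);t=cam('top');crop(t,60,150,260,300,'e2.png',4)
```

```text
t 12.65 pos [452.2 297.9 150.5] A 0.78 q [ 0.58  0.32 -0.09  1.15 -0.    1.37] F [0.  0.1 0.4] gap 0.187
```

View pics/e1.png

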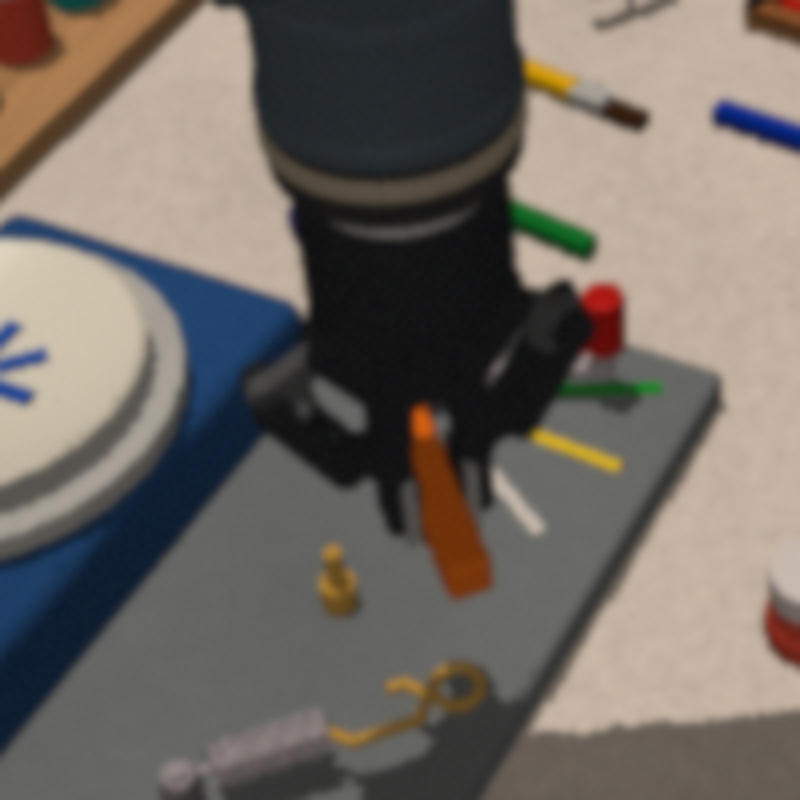

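View pics/e2.png

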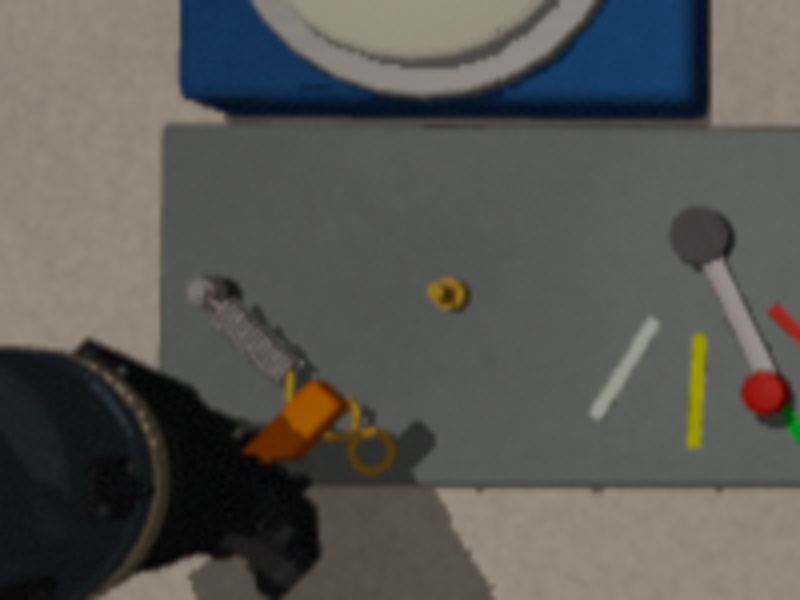

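Run:
```python
from h import *
np.set_printoptions(precision=1,suppress=True)
s=cam('side');t=cam('top')
T=np.array([452.2,297.9,164.8]);h=np.array([np.cos(2.35),np.sin(2.35),0]);j=np.array([h[1],-h[0],0])
for d in(-2,0,2):
    for c,o,f in((s,(160,230),1),(t,(60,150),-1)):
        P=[T+h*(d+45*f)+j*a+np.array([0,0,b]) for a in(-9,9) for b in(9,-9)]
        print(d,[(q-np.array(o))*4 for q in proj(c,P)])
crop(s,255,320,295,390,'e3.png',10);crop(t,110,230,170,280,'e4.png',10)
```

```text
-2 [array([488. , 550.2]), array([491. , 582.2]), array([441.3, 564.5]), array([445. , 596.5])]
-2 [array([352. , 398.1]), array([366.8, 398.3]), array([322.4, 369.5]), array([337.8, 370.4])]
0 [array([489.6, 554.1]), array([492.6, 586.1]), array([442.9, 568.4]), array([446.6, 600.5])]
0 [array([348.8, 401.4]), array([363.6, 401.5]), array([319.2, 372.8]), array([334.7, 373.6])]
2 [array([491.3, 558. ]), array([494.3, 590. ]), array([444.5, 572.4]), array([448.1, 604.4])]
2 [array([345.5, 404.7]), array([360.4, 404.7]), array([315.9, 376.1]), array([331.5, 376.8])]
```

View pics/e3.png

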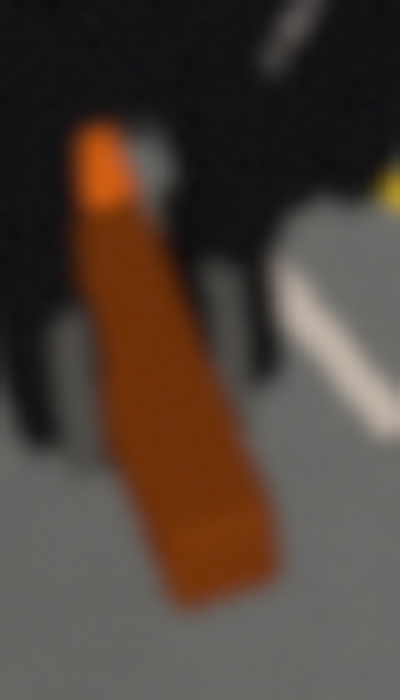

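View pics/e4.png

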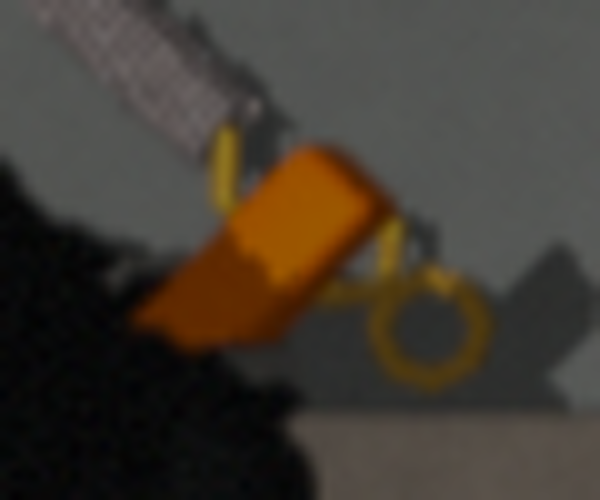

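Call:
carry_out --series '[{"tx": 1.8, "ty": -3.4, "tz": -20, "spin": 0}, {"tx": 0, "ty": 0, "tz": -20, "spin": 0}, {"tx": 0, "ty": 0, "tz": -20, "spin": 0}, {"tx": 0, "ty": 0, "tz": -6, "spin": 0}, {"tx": 0, "ty": 0, "tz": 0, "spin": 0}, {"tx": 0, "ty": 0, "tz": 0, "spin": 0}]'

```text
t: 13.6
eef_pos: [454.8, 293.1, 84.2]
eef_rot: [0.925, 0.379, 0.001, -0.0]
ft_force: [-0.5, 0.2, -0.6]
finger_gap: 0.19
```

Run:
```python
from h import *
st();s=cam('side');crop(s,235,350,305,420,'f1.png',10);t=cam('top');crop(t,100,220,180,280,'f2.png',10)
```

```text
t 13.6 pos [454.8 293.1  84.2] A 0.778 q [ 0.57  0.37 -0.21  1.   -0.    1.37] F [-0.5  0.2 -0.6] gap 0.19
```

View pics/f1.png

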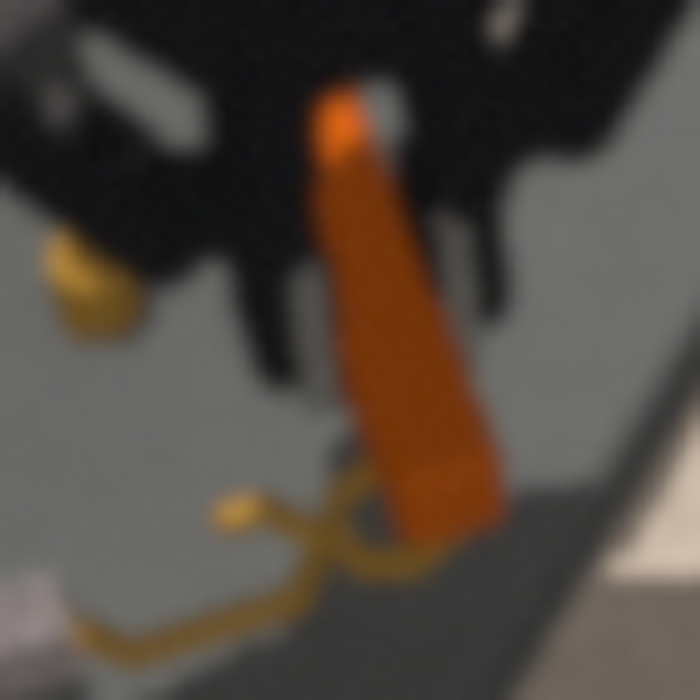

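View pics/f2.png

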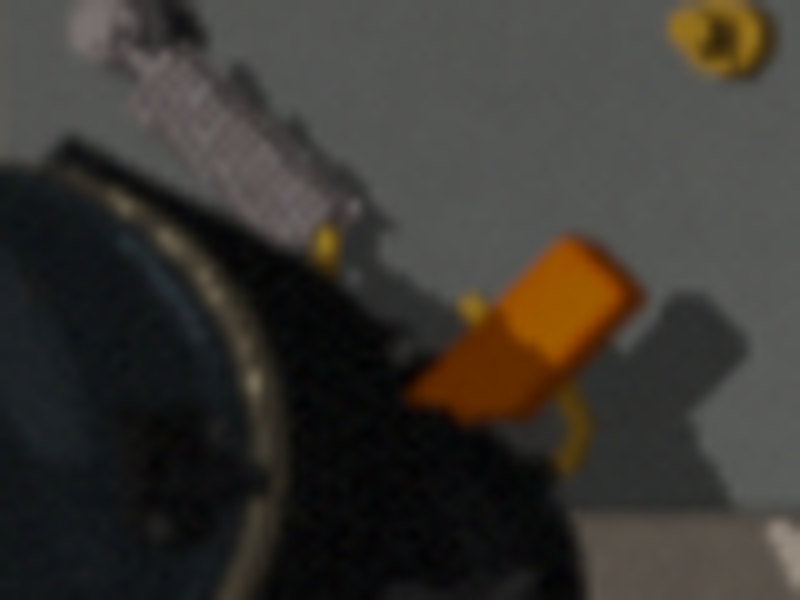

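Call:
carry_out --series '[{"tx": -0.6, "ty": 1, "tz": -5, "spin": 0}, {"tx": 0, "ty": 0, "tz": -5, "spin": 0}, {"tx": 0, "ty": 0, "tz": -2, "spin": 0}, {"tx": 0, "ty": 0, "tz": 0, "spin": 0}]'

```text
t: 14.2
eef_pos: [453.6, 293.9, 71.1]
eef_rot: [0.925, 0.379, -0.0, 0.0]
ft_force: [-0.0, 0.5, -1.0]
finger_gap: 0.187
```

Call:
carry_out --series '[{"tx": 0, "ty": 0, "tz": -4, "spin": 0}, {"tx": 0, "ty": 0, "tz": -3.5, "spin": 0}, {"tx": 0, "ty": 0, "tz": 0, "spin": 0}, {"tx": 0, "ty": 0, "tz": 0, "spin": 0}]'

```text
t: 14.7
eef_pos: [453.7, 294.0, 63.8]
eef_rot: [0.925, 0.379, -0.0, 0.0]
ft_force: [0.2, 0.4, -0.8]
finger_gap: 0.187
```

Run:
```python
from h import *
st();s=cam('side');crop(s,235,350,305,420,'f3.png',10)
```

```text
t 14.7 pos [453.7 294.   63.8] A 0.778 q [ 0.58  0.38 -0.24  0.95 -0.    1.37] F [ 0.2  0.4 -0.8] gap 0.187
```

View pics/f3.png

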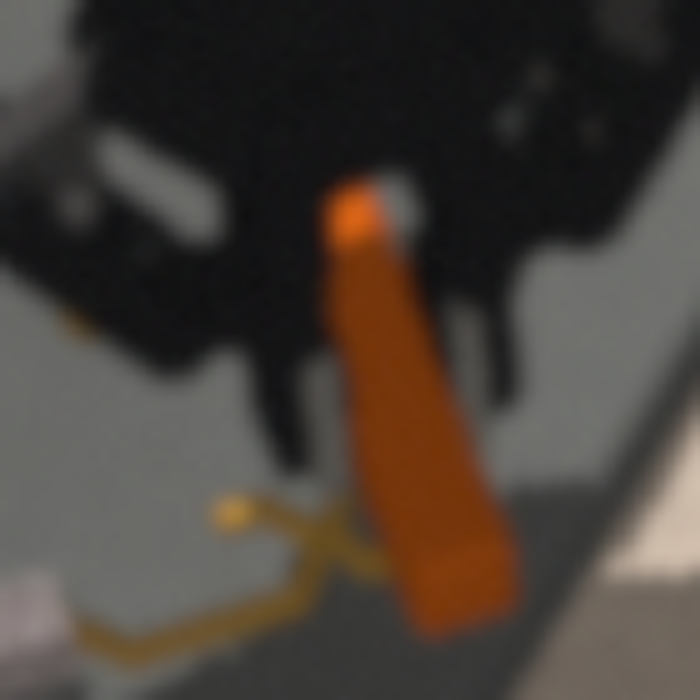

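Call:
carry_out --series '[{"tx": -3.5, "ty": -3.5, "tz": 0, "spin": 0}, {"tx": -3.5, "ty": -3.5, "tz": 0, "spin": 0}, {"tx": -3.5, "ty": -3.5, "tz": 0, "spin": 0}, {"tx": 0, "ty": 0, "tz": 0, "spin": 0}, {"tx": 0, "ty": 0, "tz": 0, "spin": 0}]'

```text
t: 15.38
eef_pos: [443.4, 283.7, 64.0]
eef_rot: [0.925, 0.379, 0.0, -0.0]
ft_force: [1.7, 3.1, -1.7]
finger_gap: 0.183
```

Run:
```python
from h import *
st();s=cam('side');crop(s,180,340,310,440,'f4.png',6)
```

```text
t 15.38 pos [443.4 283.7  64. ] A 0.778 q [ 0.57  0.36 -0.28  0.94  0.    1.36] F [ 1.7  3.1 -1.7] gap 0.183
```

View pics/f4.png

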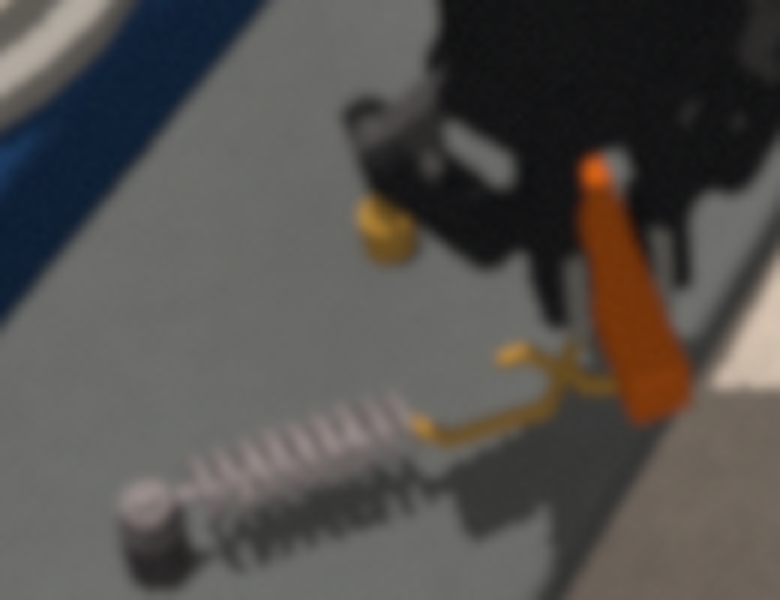

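Call:
carry_out --series '[{"tx": -4, "ty": -4, "tz": 0, "spin": 0}, {"tx": -4, "ty": -4, "tz": 0, "spin": 0}, {"tx": -4, "ty": -4, "tz": 0, "spin": 0}, {"tx": -4, "ty": -4, "tz": 0, "spin": 0}, {"tx": -4, "ty": -4, "tz": 0, "spin": 0}, {"tx": -4, "ty": -4, "tz": 0, "spin": 0}, {"tx": 0, "ty": 0, "tz": 0, "spin": 0}, {"tx": 0, "ty": 0, "tz": 0, "spin": 0}]'

```text
t: 16.42
eef_pos: [420.5, 260.6, 64.6]
eef_rot: [0.925, 0.379, 0.002, -0.001]
ft_force: [9.5, 9.5, -1.6]
finger_gap: 0.189
```

Run:
```python
from h import *
st();s=cam('side');crop(s,180,340,310,440,'f5.png',6)
```

```text
t 16.43 pos [420.5 260.6  64.6] A 0.778 q [ 0.55  0.3  -0.36  0.91  0.    1.35] F [ 9.5  9.5 -1.6] gap 0.189
```

View pics/f5.png

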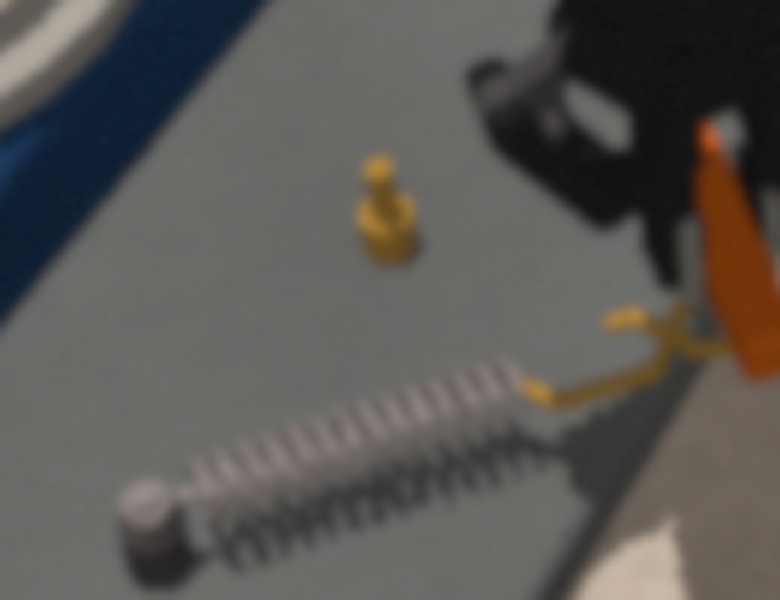

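Run:
```python
from h import *
T=np.array([420.5,260.6]);pin=np.array([535.8,378.5])
p=T.copy()
for i in range(1,11):
    a=0.0761*i;R=np.array([[np.cos(a),-np.sin(a)],[np.sin(a),np.cos(a)]])
    q=pin+R@(T-pin);print((q-p).round(1),q.round(1));p=q
```

```text
[ 9.3 -8.4] [429.8 252.2]
[ 9.9 -7.7] [439.7 244.5]
[10.5 -6.9] [450.2 237.6]
[11.  -6.1] [461.1 231.5]
[11.4 -5.3] [472.5 226.2]
[11.8 -4.4] [484.3 221.8]
[12.1 -3.5] [496.4 218.4]
[12.3 -2.5] [508.6 215.8]
[12.4 -1.6] [521.1 214.3]
[12.5 -0.6] [533.6 213.6]
```

Call:
carry_out --series '[{"tx": 4.6, "ty": -4.2, "tz": 0, "spin": 0.038}, {"tx": 4.7, "ty": -4.2, "tz": 0, "spin": 0.038}, {"tx": 4.9, "ty": -3.9, "tz": 0, "spin": 0.038}, {"tx": 5, "ty": -3.8, "tz": 0, "spin": 0.038}, {"tx": 5.2, "ty": -3.5, "tz": 0, "spin": 0.038}, {"tx": 5.3, "ty": -3.4, "tz": 0, "spin": 0.038}, {"tx": 5.5, "ty": -3.1, "tz": 0, "spin": 0.038}, {"tx": 5.5, "ty": -3, "tz": 0, "spin": 0.038}, {"tx": 5.7, "ty": -2.7, "tz": 0, "spin": 0.038}, {"tx": 5.7, "ty": -2.6, "tz": 0, "spin": 0.038}]'

```text
t: 17.73
eef_pos: [472.1, 226.3, 64.3]
eef_rot: [0.837, 0.548, 0.001, -0.001]
ft_force: [4.7, 12.4, -1.7]
finger_gap: 0.183
```

Run:
```python
from h import *
st();s=cam('side');crop(s,180,310,340,440,'g1.png',5)
```

```text
t 17.73 pos [472.1 226.3  64.3] A 1.16 q [ 0.45  0.35 -0.29  0.93  0.    0.86] F [ 4.7 12.4 -1.7] gap 0.183
```

View pics/g1.png

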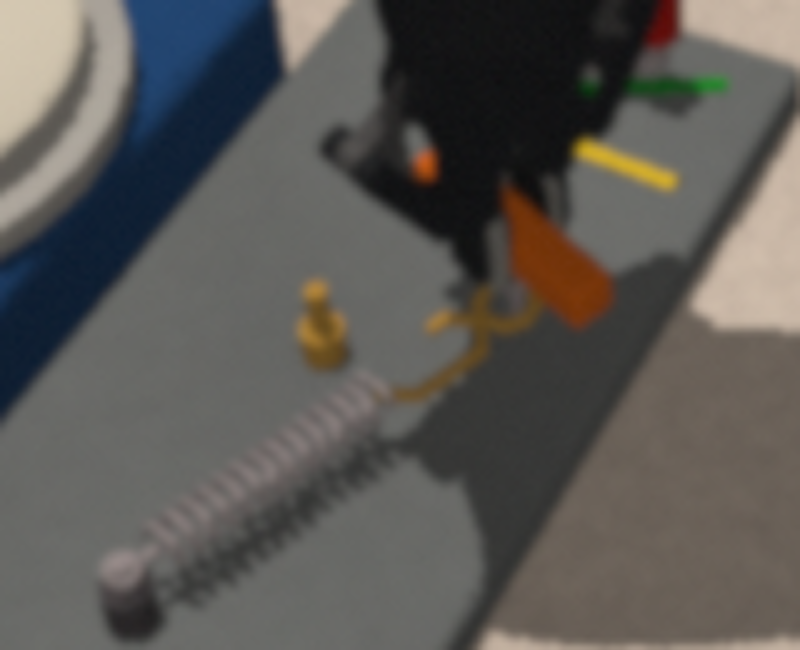

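Call:
carry_out --series '[{"tx": 5.9, "ty": -2.3, "tz": 0, "spin": 0.038}, {"tx": 5.9, "ty": -2.1, "tz": 0, "spin": 0.038}, {"tx": 6, "ty": -1.9, "tz": 0, "spin": 0.038}, {"tx": 6.1, "ty": -1.6, "tz": 0, "spin": 0.038}, {"tx": 6.1, "ty": -1.4, "tz": 0, "spin": 0.038}, {"tx": 6.2, "ty": -1.1, "tz": 0, "spin": 0.038}, {"tx": 6.2, "ty": -0.9, "tz": 0, "spin": 0.038}, {"tx": 6.2, "ty": -0.7, "tz": 0, "spin": 0.038}, {"tx": 6.2, "ty": -0.4, "tz": 0, "spin": 0.038}, {"tx": 6.3, "ty": -0.2, "tz": 0, "spin": 0.038}]'

```text
t: 19.02
eef_pos: [532.2, 213.9, 63.9]
eef_rot: [0.718, 0.696, 0.001, -0.001]
ft_force: [0.4, 12.1, -0.8]
finger_gap: 0.189
```

Run:
```python
from h import *
st();s=cam('side');crop(s,180,290,340,440,'g2.png',5);t=cam('top');crop(t,90,180,220,280,'g3.png',6)
```

```text
t 19.02 pos [532.2 213.9  63.9] A 1.54 q [ 0.38  0.45 -0.14  0.98  0.    0.41] F [ 0.4 12.1 -0.8] gap 0.189
```

View pics/g2.png

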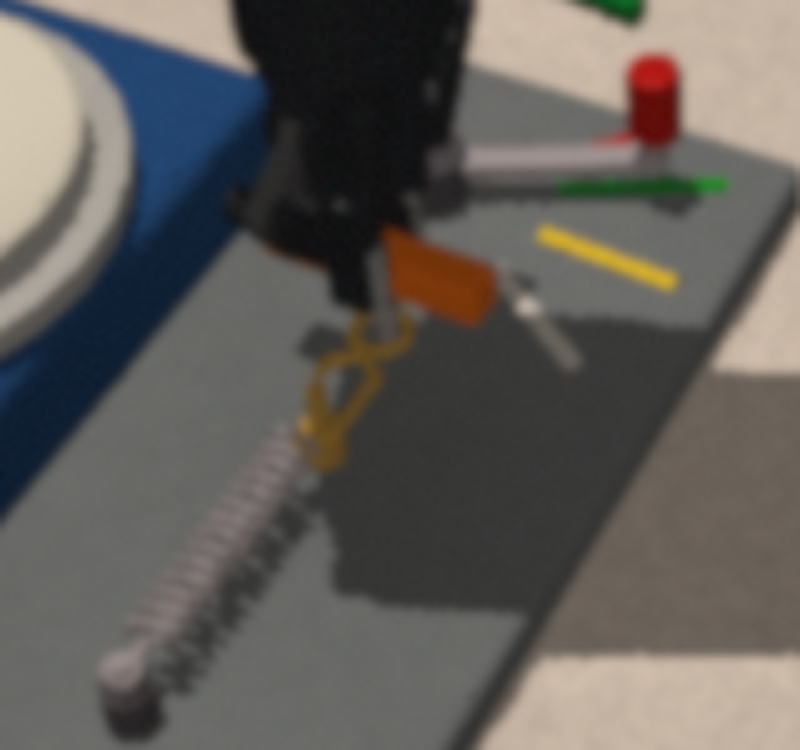

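View pics/g3.png

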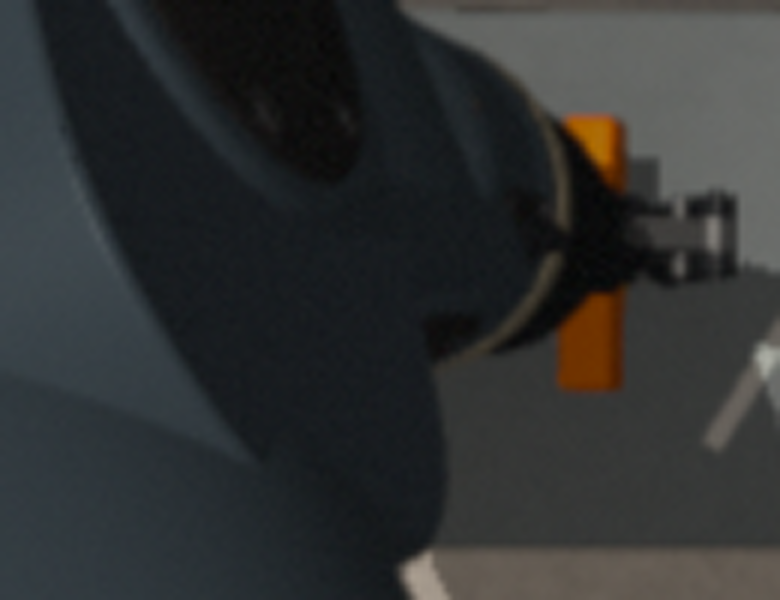

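Run:
```python
from h import *
np.set_printoptions(precision=1,suppress=True)
s=cam('side');crop(s,230,345,275,390,'g4.png',14)
pin=np.array([535.8,378.5]);post=np.array([533.2,258.5])
print("post46",(proj(s,[[*post,46],[*post,56]])-[230,345])*14)
for dr in(0,-.02,-.04):
  a=4.691+dr;x=np.array([np.cos(a),np.sin(a)]);y=np.array([-x[1],x[0]])
  P=[[*(pin+x*(142.5+u)+y*v),46] for u,v in((-8.2,10),(8.3,0),(-30,-10))];print(dr,(proj(s,P)-[230,345])*14)
```

```text
post46 [[190.8 354.6]
 [182.4 302. ]]
0 [[181.7 251.2]
 [314.5 185.5]
 [227.7 422.1]]
-0.02 [[200.4 256.7]
 [334.5 192.8]
 [242.2 429. ]]
-0.04 [[218.9 262.5]
 [354.3 200.4]
 [256.5 436.2]]
```

View pics/g4.png

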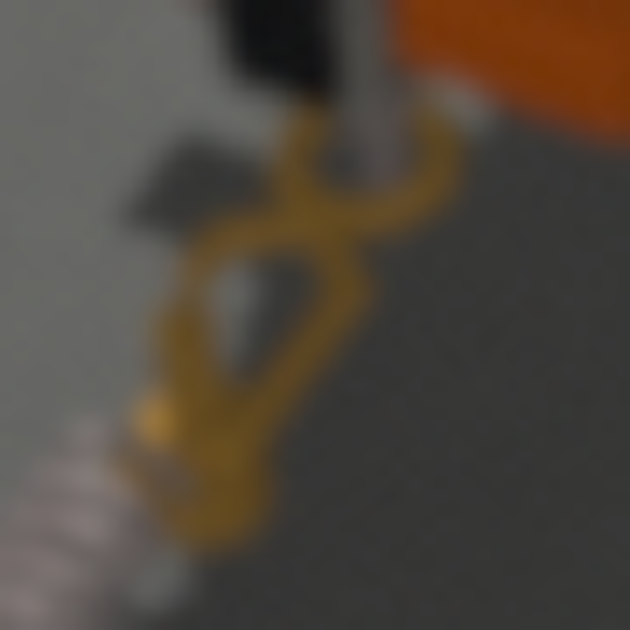

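Run:
```python
from h import *
np.set_printoptions(precision=1,suppress=True)
s=cam('side')
pin=np.array([535.8,378.5]);a=4.691;x=np.array([np.cos(a),np.sin(a)]);y=np.array([-x[1],x[0]])
for n,u in(("lip",(185,280)),("V",(305,215)),("armbend",(370,290)),("armlow",(240,440)),("eye",(368,150)),("poststop",(182,302))):
    p=onz(s,(230+u[0]/14,345+u[1]/14),46)[:2];d=p-pin;print(n,p,"radial",d@x,"lat",d@y)
```

```text
lip [540.1 248.1] radial 130.32482656304626 lat 7.091706412191354
V [531.2 232.6] radial 145.96495468551618 lat -1.4393865119004492
armbend [517.3 240.4] radial 138.4177142770904 lat -15.522711484481512
armlow [520.5 268.1] radial 110.65317412886296 lat -12.905943011797113
eye [529.1 219.7] radial 158.89008481300928 lat -3.292406937512107
poststop [538.6 251.4] radial 127.02616303046554 lat 5.530380139074361
```

Call:
carry_out --series '[{"tx": 1.8, "ty": 0, "tz": 0, "spin": 0}, {"tx": 1.8, "ty": 0, "tz": 0, "spin": 0}, {"tx": 0, "ty": 0, "tz": 0, "spin": 0}, {"tx": 0, "ty": 0, "tz": 0, "spin": 0}]'

```text
t: 19.73
eef_pos: [535.5, 213.9, 63.9]
eef_rot: [0.718, 0.696, 0.001, -0.001]
ft_force: [0.5, 13.5, -1.9]
finger_gap: 0.184
```

Run:
```python
from h import *
st();s=cam('side');crop(s,230,345,275,390,'g5.png',14)
```

```text
t 19.73 pos [535.5 213.9  63.9] A 1.539 q [ 0.38  0.45 -0.13  0.99  0.    0.41] F [ 0.5 13.5 -1.9] gap 0.184
```

View pics/g5.png

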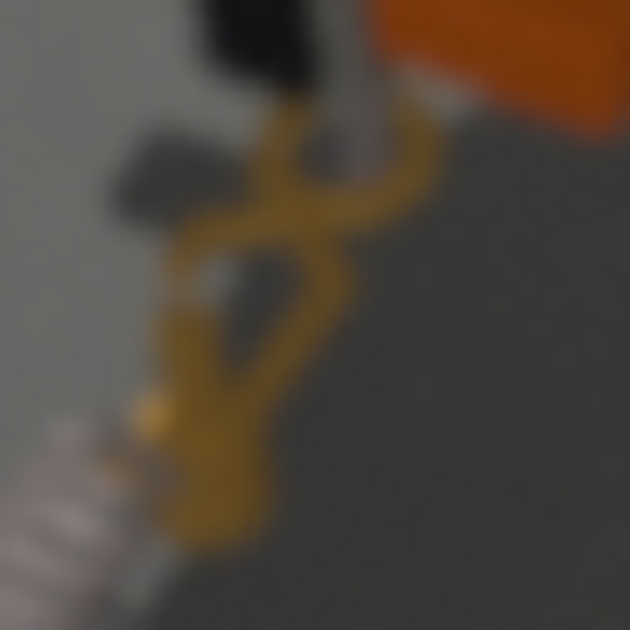

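Call:
carry_out --series '[{"tx": 0, "ty": 4, "tz": 0, "spin": 0}, {"tx": 0, "ty": 4, "tz": 0, "spin": 0}, {"tx": 0, "ty": 4, "tz": 0, "spin": 0}, {"tx": 0, "ty": 4, "tz": 0, "spin": 0}, {"tx": 0, "ty": 3, "tz": 0, "spin": 0}, {"tx": 0, "ty": 0, "tz": 0, "spin": 0}, {"tx": 0, "ty": 0, "tz": 0, "spin": 0}]'

```text
t: 20.65
eef_pos: [535.3, 232.2, 63.7]
eef_rot: [0.718, 0.696, 0.0, -0.001]
ft_force: [0.2, 7.5, -0.8]
finger_gap: 0.186
```

Run:
```python
from h import *
st();s=cam('side');crop(s,230,345,275,390,'g6.png',14)
```

```text
t 20.65 pos [535.3 232.2  63.7] A 1.539 q [ 0.41  0.47 -0.11  0.99  0.    0.44] F [ 0.2  7.5 -0.8] gap 0.186
```

View pics/g6.png

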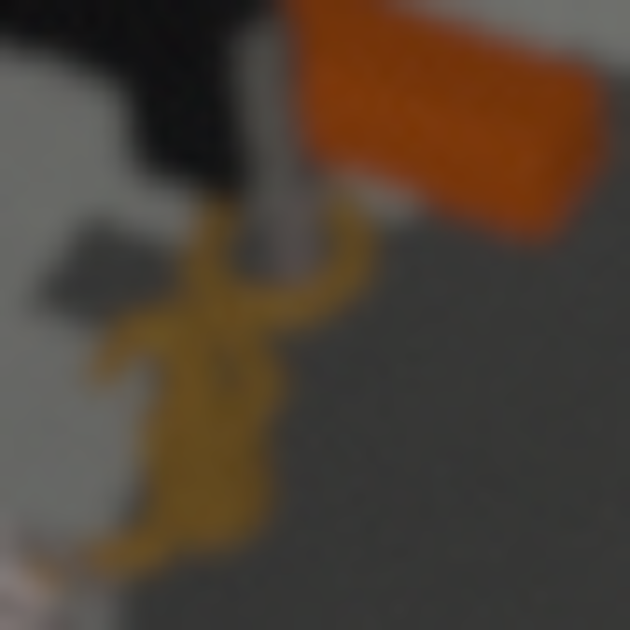

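Call:
carry_out --series '[{"tx": 0, "ty": 2, "tz": 0, "spin": 0}, {"tx": 0, "ty": 2, "tz": 0, "spin": 0}, {"tx": 0, "ty": 2, "tz": 0, "spin": 0}, {"tx": 0, "ty": 0, "tz": 0, "spin": 0}, {"tx": 0, "ty": 0, "tz": 0, "spin": 0}]'

```text
t: 21.32
eef_pos: [535.9, 237.3, 63.7]
eef_rot: [0.719, 0.695, -0.0, 0.0]
ft_force: [0.7, 0.6, 0.3]
finger_gap: 0.182
```

Run:
```python
from h import *
st();s=cam('side');crop(s,230,345,275,390,'g7.png',14)
```

```text
t 21.32 pos [535.9 237.3  63.7] A 1.538 q [ 0.42  0.47 -0.1   1.   -0.    0.45] F [0.7 0.6 0.3] gap 0.182
```

View pics/g7.png

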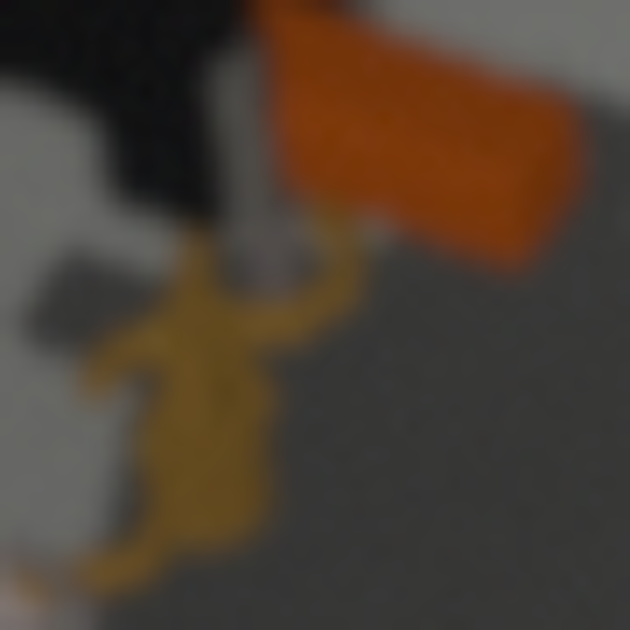

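Call:
carry_out --series '[{"tx": 0, "ty": 2.5, "tz": 0, "spin": 0}, {"tx": 0, "ty": 0, "tz": 0, "spin": 0}, {"tx": 0, "ty": 0, "tz": 0, "spin": 0}, {"tx": 0, "ty": 0, "tz": 4, "spin": 0}, {"tx": 0, "ty": 0, "tz": 6, "spin": 0}, {"tx": 0, "ty": 0, "tz": 10, "spin": 0}, {"tx": 0, "ty": 0, "tz": 15, "spin": 0}, {"tx": 0, "ty": 0, "tz": 25, "spin": 0}, {"tx": 0, "ty": 0, "tz": 25, "spin": 0}]'

```text
t: 22.5
eef_pos: [536.1, 240.0, 150.6]
eef_rot: [0.719, 0.695, 0.0, 0.0]
ft_force: [0.1, -0.1, -1.2]
finger_gap: 0.186
```

Run:
```python
from h import *
st();s=cam('side');crop(s,180,290,340,440,'g8.png',5)
```

```text
t 22.5 pos [536.1 240.  150.6] A 1.538 q [ 0.42  0.42  0.04  1.2  -0.    0.45] F [ 0.1 -0.1 -1.2] gap 0.186
```

View pics/g8.png

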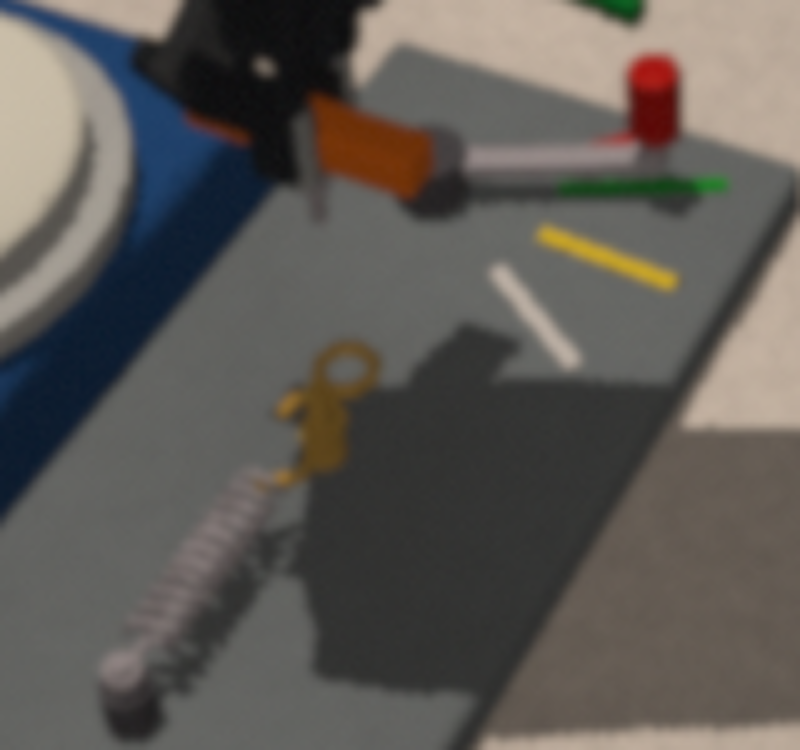

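Call:
carry_out --series '[{"tx": 5.6, "ty": -39.7, "tz": 0, "spin": -0.104}, {"tx": 5.6, "ty": -39.7, "tz": 0, "spin": -0.104}, {"tx": 5.6, "ty": -39.7, "tz": 0, "spin": -0.104}, {"tx": 5.6, "ty": -39.7, "tz": 0, "spin": -0.104}, {"tx": 5.6, "ty": -39.7, "tz": 0, "spin": -0.104}, {"tx": 5.6, "ty": -39.7, "tz": 0, "spin": -0.104}, {"tx": 5.6, "ty": -39.7, "tz": 0, "spin": -0.104}, {"tx": 5.6, "ty": -39.7, "tz": 0, "spin": -0.104}, {"tx": 5.6, "ty": -39.7, "tz": 0, "spin": -0.104}, {"tx": 5.6, "ty": -39.7, "tz": 0, "spin": -0.104}]'

```text
t: 23.8
eef_pos: [592.2, -158.4, 149.6]
eef_rot: [0.97, 0.245, 0.0, 0.0]
ft_force: [0.4, 0.5, -0.9]
finger_gap: 0.186
```

Call:
carry_out --series '[{"tx": 5.6, "ty": -39.7, "tz": 0, "spin": -0.104}, {"tx": 5.6, "ty": -39.7, "tz": 0, "spin": -0.104}, {"tx": 5.6, "ty": -39.7, "tz": 0, "spin": -0.104}, {"tx": 5.6, "ty": -39.7, "tz": 0, "spin": -0.104}, {"tx": 5.6, "ty": -39.7, "tz": 0, "spin": -0.104}, {"tx": 0, "ty": 0, "tz": -20, "spin": 0}, {"tx": 0, "ty": 0, "tz": 0, "spin": 0}, {"tx": 0, "ty": 0, "tz": 0, "spin": 0}]'

```text
t: 24.8
eef_pos: [620.2, -355.1, 129.9]
eef_rot: [1.0, -0.011, 0.0, 0.0]
ft_force: [-0.4, 0.6, -1.0]
finger_gap: 0.184
```

Run:
```python
from h import *
st();s=cam('side');crop(s,270,120,400,230,'p1.png',5);t=cam('top');crop(t,100,180,280,280,'p2.png',4)
hinge=np.array([560.3,127.8])
for ce,s_,r in blobs(t,172,4,70,smin=150,roi=(190,190,285,290)):
    p=onz(t,ce,86)[:2];d=p-hinge;print(ce,s_[4],p,np.linalg.norm(d),np.arctan2(d[1],d[0])%6.283-2.405)
```

```text
t 24.8 pos [ 620.2 -355.1  129.9] A -0.021 q [-0.52  0.71  0.47  1.34  0.    1.07] F [-0.4  0.6 -1. ] gap 0.184
[250.85869565 247.98913043] 92 [478.23260277  90.7328313 ] 90.05016759335685 1.160647026004491
```

View pics/p1.png

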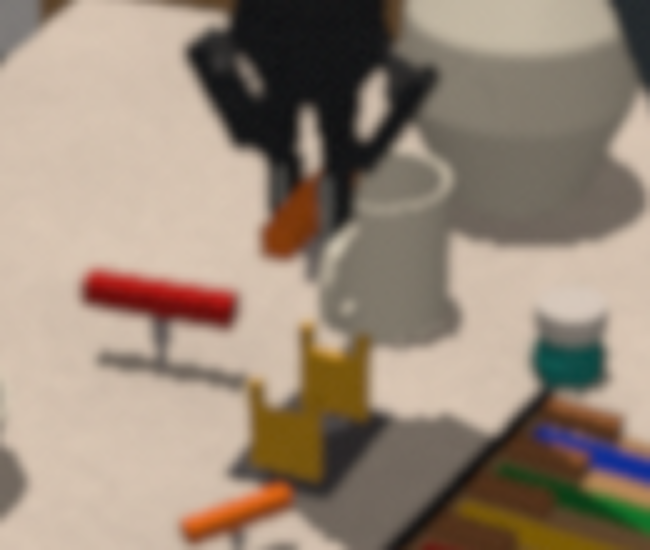

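View pics/p2.png

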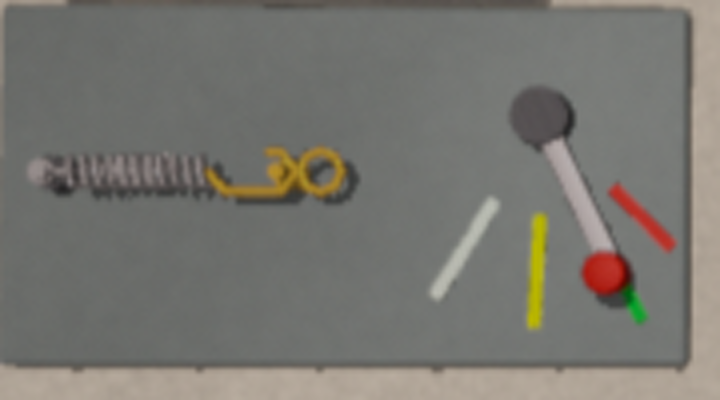

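Call:
carry_out --series '[{"tx": 0.3, "ty": 0.1, "tz": -20, "spin": 0}, {"tx": 0, "ty": 0, "tz": -20, "spin": 0}, {"tx": 0, "ty": 0, "tz": -20, "spin": 0}, {"tx": 0, "ty": 0, "tz": -15, "spin": 0}, {"tx": 0, "ty": 0, "tz": -10, "spin": 0}, {"tx": 0, "ty": 0, "tz": -5, "spin": 0}, {"tx": 0, "ty": 0, "tz": -3.5, "spin": 0}, {"tx": 0, "ty": 0, "tz": 0, "spin": 0}, {"tx": 0, "ty": 0, "tz": 0, "spin": 0}]'

```text
t: 26.02
eef_pos: [620.5, -355.5, 35.7]
eef_rot: [1.0, -0.011, 0.0, 0.0]
ft_force: [-0.2, 0.4, 1.6]
finger_gap: 0.187
```

Call:
carry_out --series '[{"tx": 0, "ty": 0, "tz": 0, "spin": 0}, {"tx": 0, "ty": 0, "tz": 0, "spin": 0}, {"tx": 0, "ty": 0, "tz": 0, "spin": 0}, {"tx": 0, "ty": 0, "tz": 0, "spin": 0}, {"tx": 0, "ty": 0, "tz": 10, "spin": 0}, {"tx": 0, "ty": 0, "tz": 25, "spin": 0}, {"tx": 0, "ty": 0, "tz": 35, "spin": 0}, {"tx": 0, "ty": 0, "tz": 40, "spin": 0}]' --fingers 50 --grip_force 40

```text
t: 27.02
eef_pos: [620.0, -355.2, 146.9]
eef_rot: [1.0, -0.011, -0.0, -0.0]
ft_force: [-0.2, 0.1, 0.4]
finger_gap: 0.588
```

Run:
```python
from h import *
st();s=cam('side');crop(s,270,120,400,230,'p3.png',5)
```

```text
t 27.02 pos [ 620.  -355.2  146.9] A -0.022 q [-0.52  0.71  0.52  1.38  0.    1.07] F [-0.2  0.1  0.4] gap 0.588
```

View pics/p3.png

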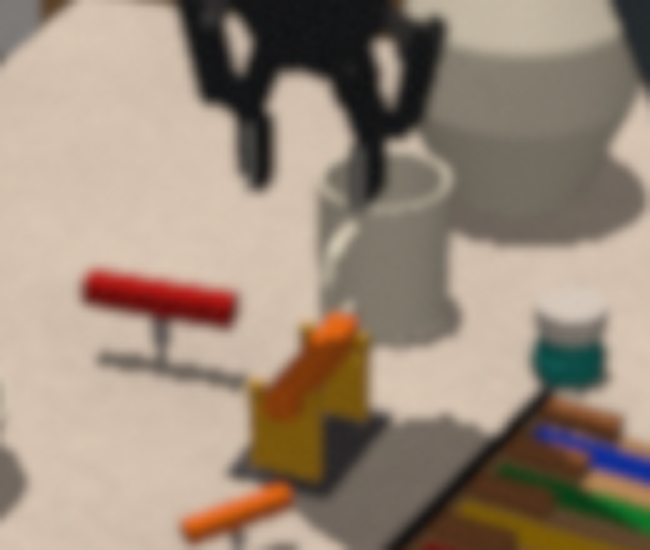

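Call:
carry_out --series '[{"tx": -12.9, "ty": 40.5, "tz": 0, "spin": 0.12}, {"tx": -12.9, "ty": 40.5, "tz": 0, "spin": 0.12}, {"tx": -12.9, "ty": 40.5, "tz": 0, "spin": 0.12}, {"tx": -12.9, "ty": 40.5, "tz": 0, "spin": 0.12}, {"tx": -12.9, "ty": 40.5, "tz": 0, "spin": 0.12}, {"tx": -12.9, "ty": 40.5, "tz": 0, "spin": 0.12}, {"tx": -12.9, "ty": 40.5, "tz": 0, "spin": 0.12}, {"tx": -12.9, "ty": 40.5, "tz": 0, "spin": 0.12}, {"tx": -12.9, "ty": 40.5, "tz": 0, "spin": 0.12}, {"tx": -12.9, "ty": 40.5, "tz": 0, "spin": 0.12}]' --fingers 60

```text
t: 28.32
eef_pos: [491.0, 50.9, 146.1]
eef_rot: [0.83, 0.557, 0.001, 0.0]
ft_force: [0.9, -0.5, -0.8]
finger_gap: 0.701
```

Call:
carry_out --series '[{"tx": -12.8, "ty": 41, "tz": 0, "spin": 0.12}, {"tx": 0, "ty": 0, "tz": -15, "spin": 0}, {"tx": 0, "ty": 0, "tz": -15, "spin": 0}, {"tx": 0, "ty": 0, "tz": 0, "spin": 0}, {"tx": 0, "ty": 0, "tz": 0, "spin": 0}]'

```text
t: 28.95
eef_pos: [478.7, 89.9, 115.4]
eef_rot: [0.797, 0.604, -0.0, 0.0]
ft_force: [-0.2, -0.3, 1.1]
finger_gap: 0.696
```

Call:
carry_out --series '[{"tx": 0, "ty": 1, "tz": -20, "spin": 0}, {"tx": 0, "ty": 0, "tz": -20, "spin": 0}, {"tx": 0, "ty": 0, "tz": -17, "spin": 0}, {"tx": 0, "ty": 0, "tz": 0, "spin": 0}]'

```text
t: 29.45
eef_pos: [478.1, 91.1, 57.8]
eef_rot: [0.797, 0.604, -0.001, -0.0]
ft_force: [0.4, 0.6, -0.3]
finger_gap: 0.701
```

Call:
carry_out --series '[{"tx": 0, "ty": 0, "tz": 0, "spin": 0}, {"tx": 0, "ty": 0, "tz": 0, "spin": 0}, {"tx": 0, "ty": 0, "tz": 0, "spin": 0}, {"tx": 0, "ty": 0, "tz": 0, "spin": 0}, {"tx": 0, "ty": 0, "tz": 0, "spin": 0}, {"tx": 0, "ty": 0, "tz": 0, "spin": 0}]' --fingers 15 --grip_force 30

```text
t: 30.2
eef_pos: [479.2, 91.7, 59.2]
eef_rot: [0.797, 0.604, 0.001, 0.0]
ft_force: [-0.2, -0.1, 6.4]
finger_gap: 0.248
```

Call:
carry_out --series '[{"tx": -3.3, "ty": 8.6, "tz": 0, "spin": -0.1}, {"tx": -2.4, "ty": 8.8, "tz": 0, "spin": -0.1}, {"tx": -1.6, "ty": 9.1, "tz": 0, "spin": -0.1}, {"tx": -0.6, "ty": 9.1, "tz": 0, "spin": -0.1}, {"tx": 0.3, "ty": 9.2, "tz": 0, "spin": -0.1}, {"tx": 0, "ty": 0, "tz": 0, "spin": 0}, {"tx": 0, "ty": 0, "tz": 0, "spin": 0}]'

```text
t: 31.08
eef_pos: [471.3, 136.6, 59.2]
eef_rot: [0.921, 0.388, 0.001, 0.0]
ft_force: [-2.3, -0.7, 9.0]
finger_gap: 0.246
```

Call:
carry_out --series '[{"tx": 0, "ty": 0, "tz": 0, "spin": 0}, {"tx": 0, "ty": 0, "tz": 0, "spin": 0}, {"tx": 0, "ty": 0, "tz": 0, "spin": 0}, {"tx": 0, "ty": 0, "tz": 0, "spin": 0}]' --fingers 60

```text
t: 31.58
eef_pos: [470.9, 136.4, 58.3]
eef_rot: [0.921, 0.389, -0.0, -0.0]
ft_force: [-0.1, -0.9, -0.5]
finger_gap: 0.702
```

Call:
carry_out --series '[{"tx": 0, "ty": 0, "tz": 20, "spin": 0}, {"tx": 0, "ty": 0, "tz": 40, "spin": 0}, {"tx": 0, "ty": 0, "tz": 45, "spin": 0}, {"tx": 0, "ty": 0, "tz": 45, "spin": 0}, {"tx": -12, "ty": -45, "tz": 0, "spin": 0}, {"tx": -12, "ty": -45, "tz": 0, "spin": 0}, {"tx": -12, "ty": -45, "tz": 0, "spin": 0}, {"tx": -12, "ty": -45, "tz": 0, "spin": 0}, {"tx": -12, "ty": -45, "tz": 0, "spin": 0}, {"tx": -12, "ty": -45, "tz": 0, "spin": 0}]'

```text
t: 32.83
eef_pos: [398.3, -135.0, 208.4]
eef_rot: [0.921, 0.389, 0.0, 0.0]
ft_force: [1.3, 0.5, -0.5]
finger_gap: 0.698
```

Run:
```python
from h import *
np.set_printoptions(precision=1,suppress=True)
st();t=cam("top");cv2.imwrite("pics/top1.png",t["image"][:,:,::-1])
hinge=np.array([560.3,127.8])
for ce,s_,r in blobs(t,172,4,70,smin=150,roi=(190,190,285,290)):
    p=onz(t,ce,86)[:2];d=p-hinge;print(ce,s_[4],p,np.linalg.norm(d),np.arctan2(d[1],d[0])%6.283-2.405)
```

```text
t 32.83 pos [ 398.3 -135.   208.4] A 0.798 q [-0.3  0.1 -0.3  1.2  0.   0.5] F [ 1.3  0.5 -0.5] gap 0.698
[228.3 252.1] 97 [471.2 134.8] 89.41624311166649 0.6587190395836706
```

View pics/top1.png

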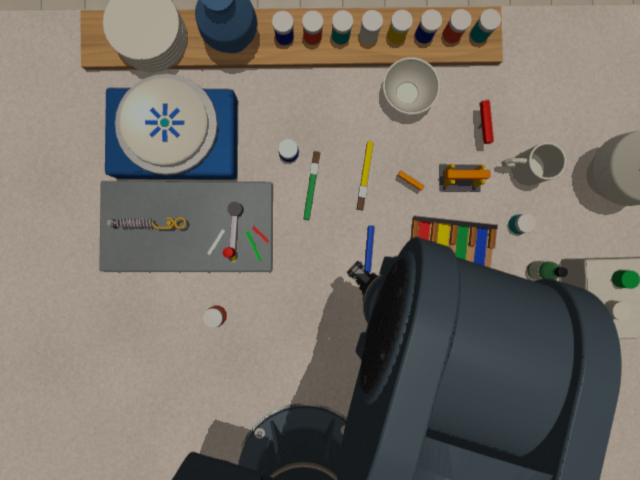

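Call:
carry_out --series '[{"tx": 8.5, "ty": -2.5, "tz": -20, "spin": 0.132}, {"tx": 8.5, "ty": -2.5, "tz": -20, "spin": 0.132}, {"tx": 8.5, "ty": -2.5, "tz": -20, "spin": 0.132}, {"tx": 8.5, "ty": -2.5, "tz": -20, "spin": 0.132}, {"tx": 8.5, "ty": -2.2, "tz": -20, "spin": 0.133}, {"tx": 0, "ty": 0, "tz": -30, "spin": 0}, {"tx": 0, "ty": 0, "tz": -20, "spin": 0}, {"tx": 0, "ty": 0, "tz": 0, "spin": 0}, {"tx": 0, "ty": 0, "tz": 0, "spin": 0}]' --fingers 40

```text
t: 34.0
eef_pos: [441.8, -145.9, 59.1]
eef_rot: [0.746, 0.666, 0.0, 0.0]
ft_force: [0.4, -0.2, -0.3]
finger_gap: 0.466
```

Run:
```python
from h import *
st();s=cam('side');crop(s,310,210,430,310,'b1.png',6)
```

```text
t 34.0 pos [ 441.8 -145.9   59.1] A 1.459 q [-0.32  0.25 -0.44  0.88 -0.   -0.21] F [ 0.4 -0.2 -0.3] gap 0.466
```

View pics/b1.png

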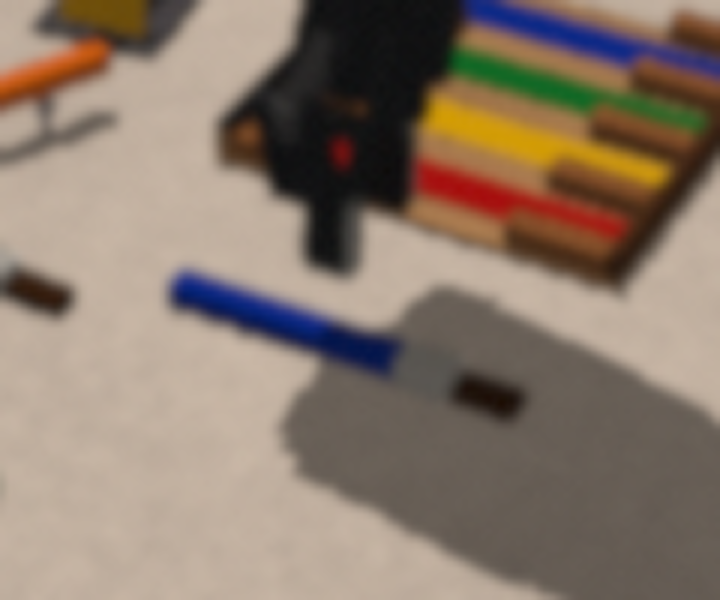

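Down to z≈4 and close.

Call:
carry_out --series '[{"tx": -1, "ty": -1.5, "tz": -20, "spin": 0}, {"tx": 0, "ty": 0, "tz": -20, "spin": 0}, {"tx": 0, "ty": 0, "tz": -15, "spin": 0}, {"tx": 0, "ty": 0, "tz": 0, "spin": 0}, {"tx": 0, "ty": 0, "tz": 0, "spin": 0}]'

```text
t: 34.67
eef_pos: [441.0, -147.5, 4.3]
eef_rot: [0.746, 0.666, 0.0, 0.001]
ft_force: [0.1, -0.2, 0.3]
finger_gap: 0.465
```

Call:
carry_out --series '[{"tx": 0, "ty": 0, "tz": 0, "spin": 0}, {"tx": 0, "ty": 0, "tz": 0, "spin": 0}, {"tx": 0, "ty": 0, "tz": 0, "spin": 0}, {"tx": 0, "ty": 0, "tz": 0, "spin": 0}, {"tx": 0, "ty": 0, "tz": 0, "spin": 0}, {"tx": 0, "ty": 0, "tz": 0, "spin": 0}]' --fingers 5 --grip_force 40

```text
t: 35.42
eef_pos: [440.9, -147.5, 4.1]
eef_rot: [0.746, 0.666, 0.0, 0.001]
ft_force: [-2.3, -0.3, 9.2]
finger_gap: 0.147
```

Call:
carry_out --series '[{"tx": 0, "ty": 0, "tz": 20, "spin": 0}, {"tx": 0, "ty": 0, "tz": 30, "spin": 0}, {"tx": 0, "ty": 0, "tz": 40, "spin": 0}, {"tx": 0, "ty": 0, "tz": 0, "spin": 0}]'

```text
t: 35.92
eef_pos: [442.2, -147.9, 96.1]
eef_rot: [0.746, 0.666, 0.001, 0.002]
ft_force: [0.8, 0.4, 0.0]
finger_gap: 0.148
```

Run:
```python
from h import *
st();s=cam('side');crop(s,290,150,430,290,'b2.png',5)
```

```text
t 35.92 pos [ 442.2 -147.9   96.1] A 1.459 q [-0.32  0.21 -0.39  0.97  0.   -0.21] F [0.8 0.4 0. ] gap 0.148
```

View pics/b2.png

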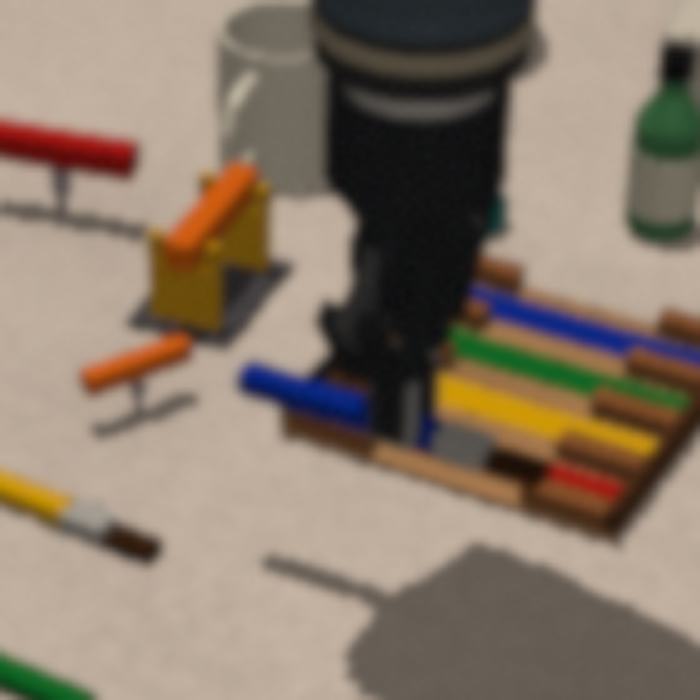

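Call:
carry_out --series '[{"tx": -0.7, "ty": -13.3, "tz": 0, "spin": -0.1755}, {"tx": -0.7, "ty": -13.3, "tz": 0, "spin": -0.1755}, {"tx": -0.7, "ty": -13.3, "tz": 0, "spin": -0.1755}, {"tx": -0.7, "ty": -13.3, "tz": 0, "spin": -0.1755}, {"tx": -0.7, "ty": -13.3, "tz": 0, "spin": -0.1755}, {"tx": -0.7, "ty": -13.3, "tz": 0, "spin": -0.1755}, {"tx": -0.7, "ty": -13.3, "tz": 0, "spin": -0.1755}, {"tx": -0.7, "ty": -13.3, "tz": 0, "spin": -0.1755}, {"tx": -0.7, "ty": -13.3, "tz": 0, "spin": -0.1755}, {"tx": -0.7, "ty": -13.3, "tz": 0, "spin": -0.1755}]'

```text
t: 37.22
eef_pos: [432.8, -280.4, 92.2]
eef_rot: [0.989, -0.15, -0.001, -0.0]
ft_force: [-0.2, 0.3, -0.6]
finger_gap: 0.151
```

Call:
carry_out --series '[{"tx": -0.7, "ty": -13.4, "tz": 0, "spin": -0.1755}, {"tx": -0.7, "ty": -13.4, "tz": 0, "spin": -0.1755}, {"tx": -0.7, "ty": -13.4, "tz": 0, "spin": -0.1755}, {"tx": -0.7, "ty": -13.4, "tz": 0, "spin": -0.1755}, {"tx": -0.7, "ty": -13.4, "tz": 0, "spin": -0.1755}, {"tx": -0.7, "ty": -13.4, "tz": 0, "spin": -0.1755}, {"tx": -0.7, "ty": -13.4, "tz": 0, "spin": -0.1755}, {"tx": -0.7, "ty": -13.4, "tz": 0, "spin": -0.1755}, {"tx": 0, "ty": 0, "tz": 0, "spin": 0}, {"tx": 0, "ty": 0, "tz": 0, "spin": 0}]'

```text
t: 38.48
eef_pos: [427.5, -386.8, 92.7]
eef_rot: [-0.662, 0.75, 0.001, 0.0]
ft_force: [0.3, 0.3, -0.3]
finger_gap: 0.148
```

Run:
```python
from h import *
st();s=cam('side');crop(s,330,150,460,260,'b3.png',6)
```

```text
t 38.48 pos [ 427.5 -386.8   92.7] A -1.696 q [-0.74  0.43 -0.09  1.05  0.    2.53] F [ 0.3  0.3 -0.3] gap 0.148
```

View pics/b3.png

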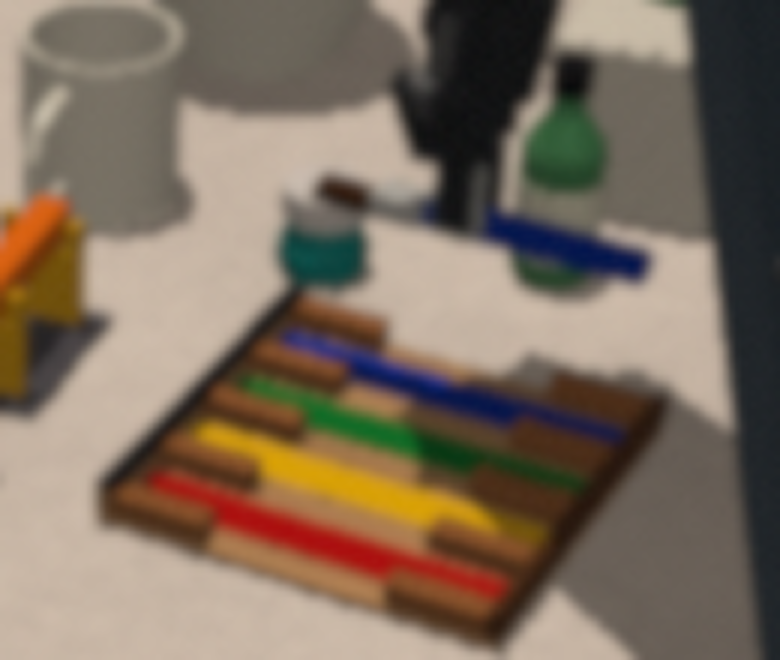

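```bash
cat >> h.py <<'E'
TC=np.array([437.8,-325.3]);TX=np.array([np.cos(-.129),np.sin(-.129)]);TY=np.array([-TX[1],TX[0]])
def intray(p): d=np.array(p)[:2]-TC;return (d@TX).round(1),(d@TY).round(1)
E
python3 - <<'E'
from h import *
s=cam('side')
for u in((383.3,180.8),(438,194.2)):
    p=onz(s,u,95);print(p.round(1),intray(p),intray([427.5,-386.8]))
E
```

```text
[ 490.9 -388.7   95. ] (np.float64(60.8), np.float64(-56.0)) (np.float64(-2.3), np.float64(-62.3))
[ 345.3 -376.2   95. ] (np.float64(-85.1), np.float64(-62.4)) (np.float64(-2.3), np.float64(-62.3))
```

Call:
carry_out --series '[{"tx": 10.9, "ty": -2, "tz": -20, "spin": 0}, {"tx": 0, "ty": 0, "tz": -20, "spin": 0}, {"tx": 0, "ty": 0, "tz": -20, "spin": 0}, {"tx": 0, "ty": 0, "tz": -10, "spin": 0}, {"tx": 0, "ty": 0, "tz": -5, "spin": 0}, {"tx": 0, "ty": 0, "tz": 0, "spin": 0}, {"tx": 0, "ty": 0, "tz": 0, "spin": 0}]'

```text
t: 39.45
eef_pos: [439.0, -389.8, 18.9]
eef_rot: [-0.66, 0.751, -0.0, 0.0]
ft_force: [-0.5, -0.0, -0.3]
finger_gap: 0.149
```

Run:
```python
from h import *
s=st();print(intray(s["eef_pos"]));s=cam('side');crop(s,330,150,460,260,'b4.png',6)
```

```text
t 39.45 pos [ 439.  -389.8   18.9] A -1.7 q [-0.73  0.51 -0.16  0.9  -0.    2.54] F [-0.5 -0.  -0.3] gap 0.149
(np.float64(9.5), np.float64(-63.8))
```

View pics/b4.png

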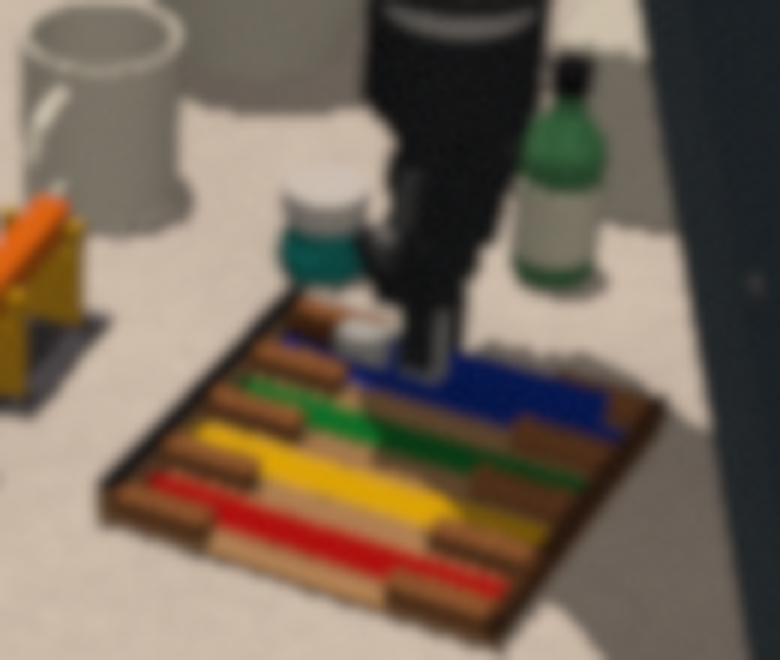

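Call:
carry_out --series '[{"tx": 0, "ty": 0, "tz": -5, "spin": 0}, {"tx": 0, "ty": 0, "tz": -3.3, "spin": 0}, {"tx": 0, "ty": 0, "tz": 0, "spin": 0}, {"tx": 0, "ty": 0, "tz": 0, "spin": 0}]'

```text
t: 40.0
eef_pos: [438.7, -389.5, 10.1]
eef_rot: [-0.66, 0.751, -0.0, -0.0]
ft_force: [-1.4, 1.1, 5.7]
finger_gap: 0.151
```

Call:
carry_out --series '[{"tx": 0, "ty": 0, "tz": 0, "spin": 0}, {"tx": 0, "ty": 0, "tz": 0, "spin": 0}, {"tx": 0, "ty": 0, "tz": 0, "spin": 0}, {"tx": 0, "ty": 0, "tz": 10, "spin": 0}, {"tx": 0, "ty": 0, "tz": 25, "spin": 0}, {"tx": 0, "ty": 0, "tz": 40, "spin": 0}, {"tx": 0, "ty": 0, "tz": 40, "spin": 0}, {"tx": 0, "ty": 0, "tz": 20, "spin": 0}]' --fingers 28

```text
t: 41.0
eef_pos: [439.3, -390.0, 148.1]
eef_rot: [-0.66, 0.751, -0.002, 0.0]
ft_force: [0.3, 0.2, -0.5]
finger_gap: 0.322
```

Run:
```python
from h import *
s=st();s=cam('side');crop(s,330,150,460,260,'b5.png',6)
t=cam("top");cv2.imwrite("pics/top2.png",t["image"][:,:,::-1])
```

```text
t 41.0 pos [ 439.3 -390.   148.1] A -1.7 q [-0.73  0.42  0.04  1.19  0.    2.54] F [ 0.3  0.2 -0.5] gap 0.322
```

View pics/b5.png

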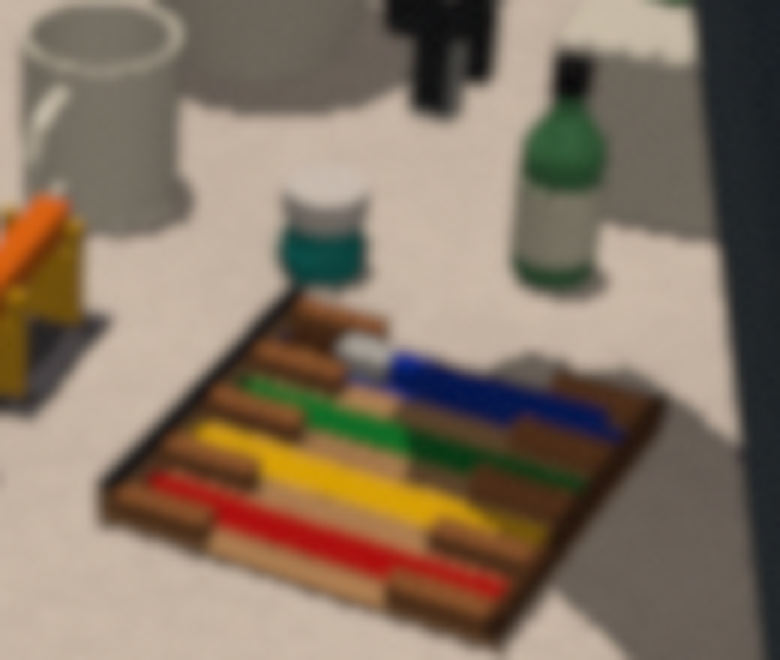

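View pics/top2.png

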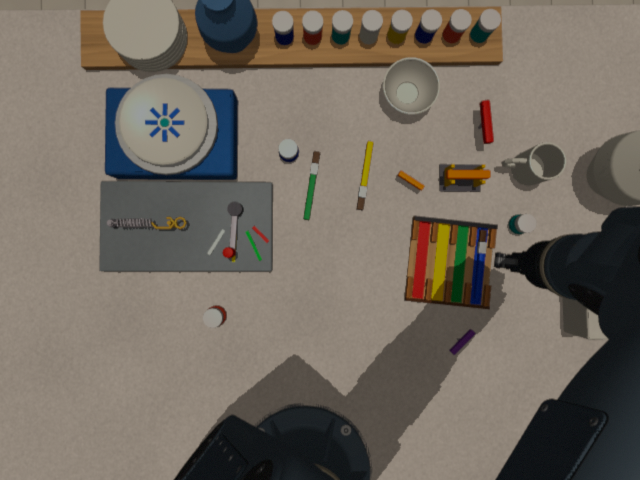

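Run:
```python
from h import *
t=cam("top")
h=hsv(t)
for n,hr,roi in(("yellow",(24,34),(340,135,390,215)),("green",(50,85),(295,145,330,225))):
    B=max(blobs(t,*hr,20,smin=130,vmin=50,roi=roi),key=lambda q:q[1][4]);print(n,B[0],B[1])
for n,a,b in(("yellow",(360,210),(370.75,141.2)),("green",(317,151),(306.5,219.5))):
    p=onz(t,a,9)[:2];q=onz(t,b,9)[:2];L=np.linalg.norm(p-q);d=(p-q)/L;print(n,p,q,L,"origin",((p+q)/2+5*d).round(1),np.arctan2(d[1],d[0]))
```

```text
yellow [366.50202429 163.25101215] [361 141  12  45 247]
green [309.39647577 196.36563877] [304 175  12  44 227]
yellow [ 555.11275592 -133.74631725] [ 703.33797945 -160.86797271] 150.68610116432643 origin [ 624.3 -146.4] 2.9606186344542147
green [684.15373596 -44.40751891] [537.2111984  -18.48143955] 149.21216751601537 origin [615.6 -32.3] -0.17463948542705754
```

Call:
carry_out --series '[{"tx": 10.8, "ty": 14.4, "tz": 0, "spin": 0.1817}, {"tx": 10.8, "ty": 14.4, "tz": 0, "spin": 0.1817}, {"tx": 10.8, "ty": 14.4, "tz": 0, "spin": 0.1817}, {"tx": 10.8, "ty": 14.4, "tz": 0, "spin": 0.1817}, {"tx": 10.8, "ty": 14.4, "tz": 0, "spin": 0.1817}, {"tx": 10.8, "ty": 14.4, "tz": 0, "spin": 0.1817}, {"tx": 10.8, "ty": 14.4, "tz": 0, "spin": 0.1817}, {"tx": 10.8, "ty": 14.4, "tz": 0, "spin": 0.1817}, {"tx": 10.8, "ty": 14.4, "tz": 0, "spin": 0.1817}, {"tx": 10.8, "ty": 14.4, "tz": 0, "spin": 0.1817}]' --fingers 40

```text
t: 42.4
eef_pos: [546.4, -244.7, 143.7]
eef_rot: [0.998, 0.061, -0.001, -0.0]
ft_force: [0.3, 0.2, 0.6]
finger_gap: 0.471
```

Call:
carry_out --series '[{"tx": 10.8, "ty": 14.4, "tz": 0, "spin": 0.1817}, {"tx": 10.8, "ty": 14.4, "tz": 0, "spin": 0.1817}, {"tx": 10.8, "ty": 14.4, "tz": 0, "spin": 0.1817}, {"tx": 10.8, "ty": 14.4, "tz": 0, "spin": 0.1817}, {"tx": 10.8, "ty": 14.4, "tz": -20, "spin": 0.1817}, {"tx": 10.8, "ty": 14.4, "tz": -20, "spin": 0.1817}, {"tx": 10.8, "ty": 14.4, "tz": -20, "spin": 0.1817}, {"tx": 0, "ty": 0, "tz": -20, "spin": 0}, {"tx": 0, "ty": 0, "tz": 0, "spin": 0}, {"tx": 0, "ty": 0, "tz": 0, "spin": 0}]'

```text
t: 43.65
eef_pos: [622.2, -144.9, 65.3]
eef_rot: [0.769, 0.64, -0.0, -0.0]
ft_force: [-0.7, 0.3, 0.8]
finger_gap: 0.466
```

Run:
```python
from h import *
st();s=cam('side');crop(s,230,190,360,300,'y1.png',6)
```

```text
t 43.65 pos [ 622.2 -144.9   65.3] A 1.388 q [-0.23  0.57  0.07  1.07 -0.   -0.05] F [-0.7  0.3  0.8] gap 0.466
```

View pics/y1.png

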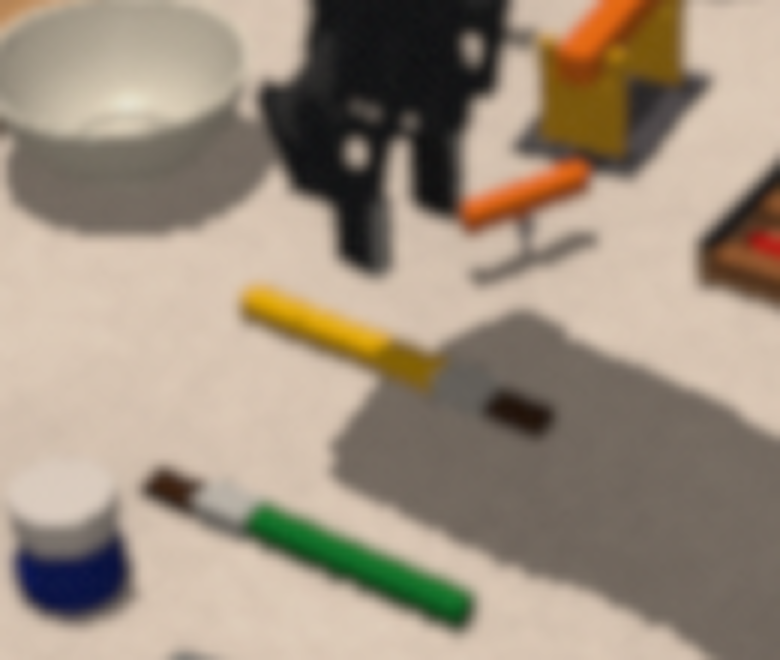

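Adjust +3 in x, −1 in y, down 61.

Call:
carry_out --series '[{"tx": 3, "ty": -0.8, "tz": -20, "spin": 0}, {"tx": 0, "ty": 0, "tz": -20, "spin": 0}, {"tx": 0, "ty": 0, "tz": -15, "spin": 0}, {"tx": 0, "ty": 0, "tz": -6, "spin": 0}, {"tx": 0, "ty": 0, "tz": 0, "spin": 0}, {"tx": 0, "ty": 0, "tz": 0, "spin": 0}]'

```text
t: 44.45
eef_pos: [625.7, -145.6, 4.8]
eef_rot: [0.768, 0.64, 0.0, 0.0]
ft_force: [0.7, -1.2, -0.7]
finger_gap: 0.471
```

Call:
carry_out --series '[{"tx": 0, "ty": 0, "tz": 0, "spin": 0}, {"tx": 0, "ty": 0, "tz": 0, "spin": 0}, {"tx": 0, "ty": 0, "tz": 0, "spin": 0}, {"tx": 0, "ty": 0, "tz": 0, "spin": 0}, {"tx": 0, "ty": 0, "tz": 0, "spin": 0}, {"tx": 0, "ty": 0, "tz": 0, "spin": 0}]' --fingers 5

```text
t: 45.2
eef_pos: [625.6, -145.6, 4.6]
eef_rot: [0.768, 0.64, 0.0, 0.0]
ft_force: [-1.7, 0.2, 5.9]
finger_gap: 0.148
```

Call:
carry_out --series '[{"tx": 0, "ty": 0, "tz": 20, "spin": 0}, {"tx": 0, "ty": 0, "tz": 30, "spin": 0}, {"tx": 0, "ty": 0, "tz": 40, "spin": 0}, {"tx": 0, "ty": 0, "tz": 20, "spin": 0}, {"tx": 0, "ty": 0, "tz": 0, "spin": 0}]'

```text
t: 45.82
eef_pos: [626.2, -145.7, 115.6]
eef_rot: [0.768, 0.64, 0.001, 0.001]
ft_force: [-0.8, -0.5, -0.9]
finger_gap: 0.146
```

Call:
carry_out --series '[{"tx": -10.6, "ty": -9.4, "tz": 0, "spin": -0.1817}, {"tx": -10.6, "ty": -9.4, "tz": 0, "spin": -0.1817}, {"tx": -10.6, "ty": -9.4, "tz": 0, "spin": -0.1817}, {"tx": -10.6, "ty": -9.4, "tz": 0, "spin": -0.1817}, {"tx": -10.6, "ty": -9.4, "tz": 0, "spin": -0.1817}, {"tx": -10.6, "ty": -9.4, "tz": 0, "spin": -0.1817}, {"tx": -10.6, "ty": -9.4, "tz": 0, "spin": -0.1817}, {"tx": -10.6, "ty": -9.4, "tz": 0, "spin": -0.1817}, {"tx": -10.6, "ty": -9.4, "tz": 0, "spin": -0.1817}, {"tx": -10.6, "ty": -9.4, "tz": 0, "spin": -0.1817}]'

```text
t: 47.08
eef_pos: [518.3, -239.5, 112.6]
eef_rot: [0.977, -0.215, -0.001, -0.0]
ft_force: [0.6, -0.2, -1.1]
finger_gap: 0.15
```

Call:
carry_out --series '[{"tx": -10.6, "ty": -9.4, "tz": 0, "spin": -0.1817}, {"tx": -10.6, "ty": -9.4, "tz": 0, "spin": -0.1817}, {"tx": -10.6, "ty": -9.4, "tz": 0, "spin": -0.1817}, {"tx": -10.6, "ty": -9.4, "tz": 0, "spin": -0.1817}, {"tx": -10.6, "ty": -9.4, "tz": 0, "spin": -0.1817}, {"tx": -10.6, "ty": -9.4, "tz": -10, "spin": -0.1817}, {"tx": -10.6, "ty": -9.2, "tz": -10, "spin": -0.1817}, {"tx": 0, "ty": 0, "tz": 0, "spin": 0}, {"tx": 0, "ty": 0, "tz": 0, "spin": 0}]'

```text
t: 48.2
eef_pos: [445.3, -304.8, 93.9]
eef_rot: [-0.662, 0.75, 0.0, 0.0]
ft_force: [-0.1, 0.5, -0.3]
finger_gap: 0.144
```

Run:
```python
from h import *
s=st();print(intray(s["eef_pos"]));s=cam('side');crop(s,330,150,460,260,'y2.png',6)
```

```text
t 48.2 pos [ 445.3 -304.8   93.9] A -1.696 q [-0.6   0.36 -0.19  1.02  0.    2.67] F [-0.1  0.5 -0.3] gap 0.144
(np.float64(4.8), np.float64(21.3))
```

View pics/y2.png

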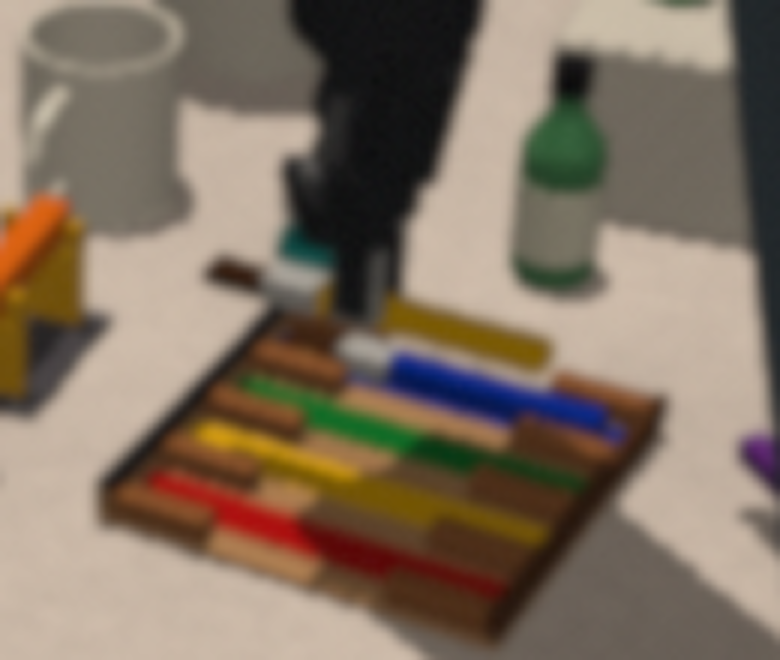

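Run:
```python
from h import *
s=cam('side')
for u in((330+209/6,150+266/6),(330+550/6,150+347/6)):
    p=onz(s,u,96);print(p.round(1),intray(p))
```

```text
[ 511.5 -307.    96. ] (np.float64(70.7), np.float64(27.6))
[ 365.7 -299.6   96. ] (np.float64(-74.8), np.float64(16.3))
```

Call:
carry_out --series '[{"tx": 0, "ty": 0, "tz": -20, "spin": 0}, {"tx": 0, "ty": 0, "tz": -20, "spin": 0}, {"tx": 0, "ty": 0, "tz": -20, "spin": 0}, {"tx": 0, "ty": 0, "tz": -6, "spin": 0}, {"tx": 0, "ty": 0, "tz": 0, "spin": 0}, {"tx": 0, "ty": 0, "tz": 0, "spin": 0}]'

```text
t: 49.05
eef_pos: [445.6, -305.3, 28.8]
eef_rot: [-0.66, 0.751, -0.001, 0.0]
ft_force: [0.5, -0.1, 0.0]
finger_gap: 0.146
```

Run:
```python
from h import *
s=st();print(intray(s["eef_pos"]));s=cam('side');crop(s,330,170,450,260,'y3.png',6)
```

```text
t 49.05 pos [ 445.6 -305.3   28.8] A -1.699 q [-0.6   0.42 -0.29  0.87 -0.    2.67] F [ 0.5 -0.1  0. ] gap 0.146
(np.float64(5.2), np.float64(20.8))
```

View pics/y3.png

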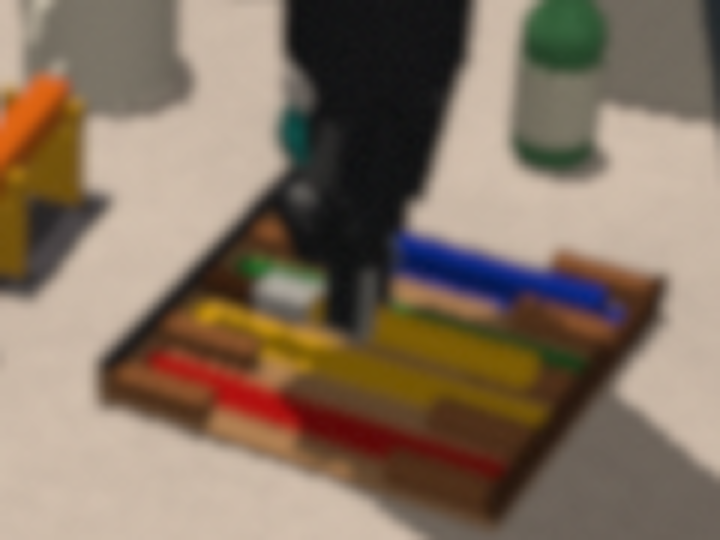

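Call:
carry_out --series '[{"tx": 1, "ty": 0, "tz": -8, "spin": 0}, {"tx": 0, "ty": 0, "tz": -6, "spin": 0}, {"tx": 0, "ty": 0, "tz": -3.5, "spin": 0}, {"tx": 0, "ty": 0, "tz": 0, "spin": 0}, {"tx": 0, "ty": 0, "tz": 0, "spin": 0}]'

```text
t: 49.72
eef_pos: [445.8, -304.9, 10.6]
eef_rot: [-0.66, 0.751, 0.0, -0.0]
ft_force: [-3.1, 2.3, 7.7]
finger_gap: 0.148
```

Call:
carry_out --series '[{"tx": 0, "ty": 0, "tz": 0, "spin": 0}, {"tx": 0, "ty": 0, "tz": 0, "spin": 0}, {"tx": 0, "ty": 0, "tz": 0, "spin": 0}, {"tx": 0, "ty": 0, "tz": 10, "spin": 0}, {"tx": 0, "ty": 0, "tz": 25, "spin": 0}, {"tx": 0, "ty": 0, "tz": 40, "spin": 0}, {"tx": 0, "ty": 0, "tz": 40, "spin": 0}, {"tx": 0, "ty": 0, "tz": 20, "spin": 0}]' --fingers 28

```text
t: 50.72
eef_pos: [446.8, -305.5, 148.5]
eef_rot: [-0.66, 0.751, -0.002, 0.0]
ft_force: [0.8, -1.0, -0.6]
finger_gap: 0.323
```

Run:
```python
from h import *
s=st();s=cam('side');crop(s,330,170,450,260,'y4.png',6);t=cam('top');crop(t,280,130,500,310,'y5.png',3)
B=max(blobs(t,50,85,20,smin=130,vmin=50,roi=(280,130,400,280)),key=lambda q:q[1][4]);print(B)
```

```text
t 50.73 pos [ 446.8 -305.5  148.5] A -1.7 q [-0.6   0.32 -0.1   1.15  0.    2.67] F [ 0.8 -1.  -0.6] gap 0.323
(array([309.39380531, 196.45575221]), array([304, 175,  12,  44, 226], dtype=int32), ((309.4248352050781, 196.4884490966797), (5.093915939331055, 44.17261505126953), 8.746162414550781))
```

View pics/y4.png

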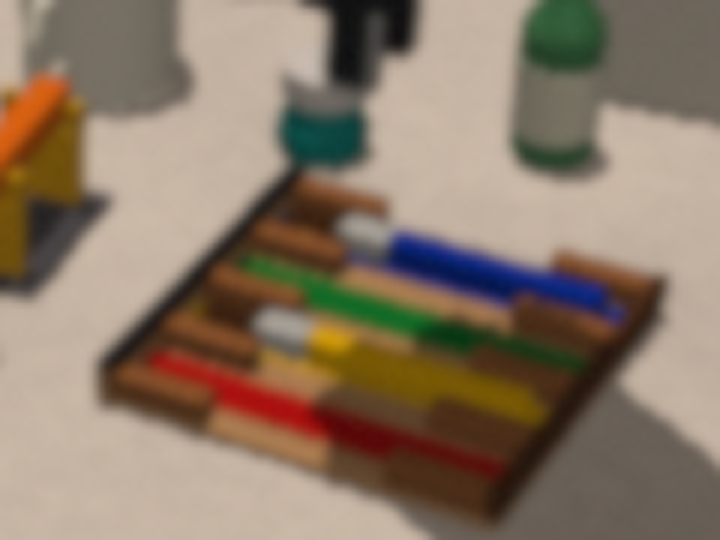

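View pics/y5.png

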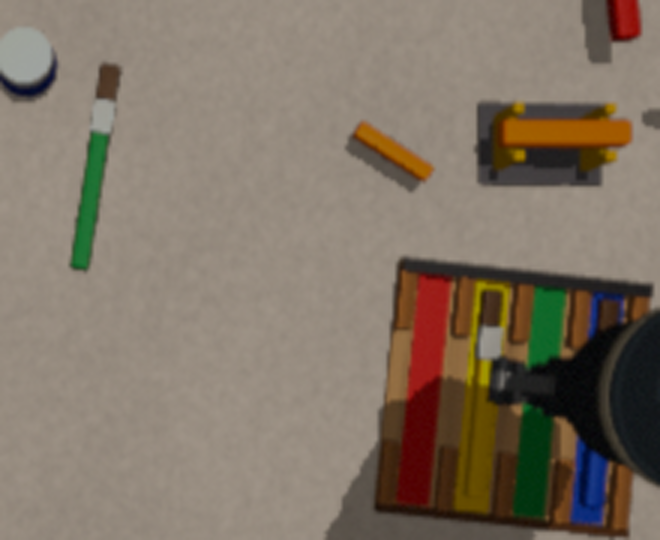

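Call:
carry_out --series '[{"tx": 10, "ty": 16.1, "tz": 0, "spin": 0.182}, {"tx": 10, "ty": 16.1, "tz": 0, "spin": 0.182}, {"tx": 10, "ty": 16.1, "tz": 0, "spin": 0.182}, {"tx": 10, "ty": 16.1, "tz": 0, "spin": 0.182}, {"tx": 10, "ty": 16.1, "tz": 0, "spin": 0.182}, {"tx": 10, "ty": 16.1, "tz": 0, "spin": 0.182}, {"tx": 10, "ty": 16.1, "tz": 0, "spin": 0.182}, {"tx": 10, "ty": 16.1, "tz": 0, "spin": 0.182}, {"tx": 10, "ty": 16.1, "tz": 0, "spin": 0.182}, {"tx": 10, "ty": 16.1, "tz": 0, "spin": 0.182}]' --fingers 36

```text
t: 52.08
eef_pos: [546.0, -143.4, 144.8]
eef_rot: [0.998, 0.063, -0.0, -0.0]
ft_force: [1.2, 0.8, 0.0]
finger_gap: 0.427
```

Call:
carry_out --series '[{"tx": 10, "ty": 16.1, "tz": 0, "spin": 0.182}, {"tx": 10, "ty": 16.1, "tz": 0, "spin": 0.182}, {"tx": 10, "ty": 16.1, "tz": 0, "spin": 0.182}, {"tx": 10, "ty": 16.1, "tz": 0, "spin": 0.182}, {"tx": 10, "ty": 16.1, "tz": -20, "spin": 0.182}, {"tx": 10, "ty": 16.1, "tz": -20, "spin": 0.182}, {"tx": 10, "ty": 16.1, "tz": -20, "spin": 0.182}, {"tx": 0, "ty": 0, "tz": -20, "spin": 0}, {"tx": 0, "ty": 0, "tz": 0, "spin": 0}, {"tx": 0, "ty": 0, "tz": 0, "spin": 0}]'

```text
t: 53.32
eef_pos: [616.1, -31.6, 66.1]
eef_rot: [0.767, 0.642, 0.0, 0.0]
ft_force: [0.1, -0.8, 0.5]
finger_gap: 0.421
```

Run:
```python
from h import *
st();s=cam('side');crop(s,220,210,340,310,'n1.png',6)
```

```text
t 53.33 pos [616.1 -31.6  66.1] A 1.393 q [-0.05  0.53 -0.    1.04 -0.    0.13] F [ 0.1 -0.8  0.5] gap 0.421
```

View pics/n1.png

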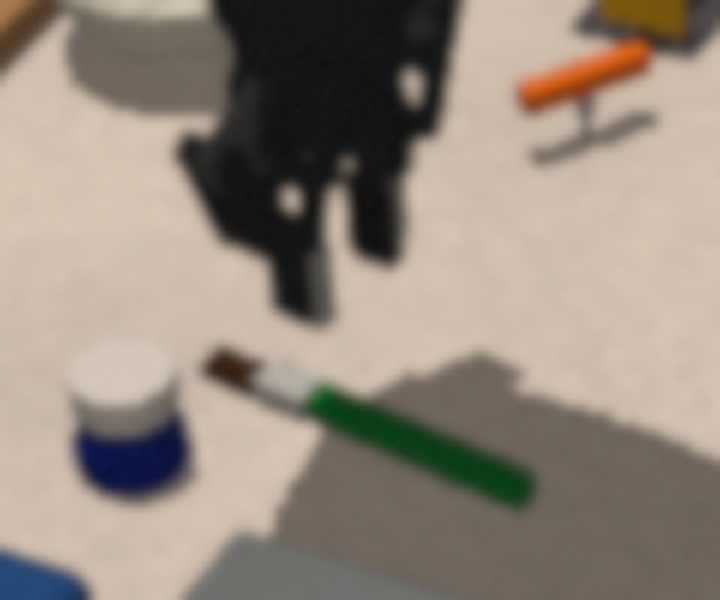

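Call:
carry_out --series '[{"tx": 0.5, "ty": -0.5, "tz": -20, "spin": 0}, {"tx": 0, "ty": 0, "tz": -20, "spin": 0}, {"tx": 0, "ty": 0, "tz": -15, "spin": 0}, {"tx": 0, "ty": 0, "tz": -6.5, "spin": 0}, {"tx": 0, "ty": 0, "tz": 0, "spin": 0}, {"tx": 0, "ty": 0, "tz": 0, "spin": 0}]'

```text
t: 54.12
eef_pos: [617.1, -31.9, 4.8]
eef_rot: [0.767, 0.642, 0.0, 0.0]
ft_force: [0.5, -0.6, 0.1]
finger_gap: 0.423
```

Call:
carry_out --series '[{"tx": 0, "ty": 0, "tz": 0, "spin": 0}, {"tx": 0, "ty": 0, "tz": 0, "spin": 0}, {"tx": 0, "ty": 0, "tz": 0, "spin": 0}, {"tx": 0, "ty": 0, "tz": 0, "spin": 0}, {"tx": 0, "ty": 0, "tz": 0, "spin": 0}, {"tx": 0, "ty": 0, "tz": 0, "spin": 0}]' --fingers 5

```text
t: 54.88
eef_pos: [617.0, -31.9, 4.7]
eef_rot: [0.767, 0.642, 0.0, 0.0]
ft_force: [-1.8, -0.5, 5.5]
finger_gap: 0.147
```

Call:
carry_out --series '[{"tx": 0, "ty": 0, "tz": 20, "spin": 0}, {"tx": 0, "ty": 0, "tz": 30, "spin": 0}, {"tx": 0, "ty": 0, "tz": 40, "spin": 0}, {"tx": 0, "ty": 0, "tz": 10, "spin": 0}, {"tx": 0, "ty": 0, "tz": 0, "spin": 0}]'

```text
t: 55.5
eef_pos: [616.9, -31.9, 104.3]
eef_rot: [0.767, 0.642, 0.0, 0.0]
ft_force: [-0.6, -0.4, -0.7]
finger_gap: 0.15
```

Call:
carry_out --series '[{"tx": -17.7, "ty": -31.5, "tz": 0, "spin": 0.0048}, {"tx": -17.7, "ty": -31.5, "tz": 0, "spin": 0.0048}, {"tx": -17.7, "ty": -31.5, "tz": 0, "spin": 0.0048}, {"tx": -17.7, "ty": -31.5, "tz": 0, "spin": 0.0048}, {"tx": -17.7, "ty": -31.5, "tz": 0, "spin": 0.0048}, {"tx": -17.7, "ty": -31.5, "tz": 0, "spin": 0.0048}, {"tx": -17.7, "ty": -31.5, "tz": 0, "spin": 0.0048}, {"tx": -17.7, "ty": -31.5, "tz": 0, "spin": 0.0048}, {"tx": -17.7, "ty": -31.5, "tz": 0, "spin": 0.0048}, {"tx": -17.7, "ty": -31.5, "tz": 0, "spin": 0.0048}]'

```text
t: 56.75
eef_pos: [438.2, -347.4, 102.5]
eef_rot: [0.751, 0.66, -0.0, -0.001]
ft_force: [0.1, 0.4, -0.7]
finger_gap: 0.15
```

Call:
carry_out --series '[{"tx": 0, "ty": 0, "tz": -10, "spin": 0}, {"tx": 0, "ty": 0, "tz": 0, "spin": 0}, {"tx": 0, "ty": 0, "tz": 0, "spin": 0}]'

```text
t: 57.12
eef_pos: [439.8, -346.0, 93.6]
eef_rot: [0.751, 0.661, -0.0, -0.0]
ft_force: [0.3, -0.2, -0.0]
finger_gap: 0.148
```

Run:
```python
from h import *
s=st();print(intray(s["eef_pos"]));s=cam('side');crop(s,330,150,460,260,'n2.png',6)
```

```text
t 57.12 pos [ 439.8 -346.    93.6] A 1.443 q [-0.67  0.4  -0.14  1.04  0.   -0.54] F [ 0.3 -0.2 -0. ] gap 0.148
(np.float64(4.6), np.float64(-20.2))
```

View pics/n2.png

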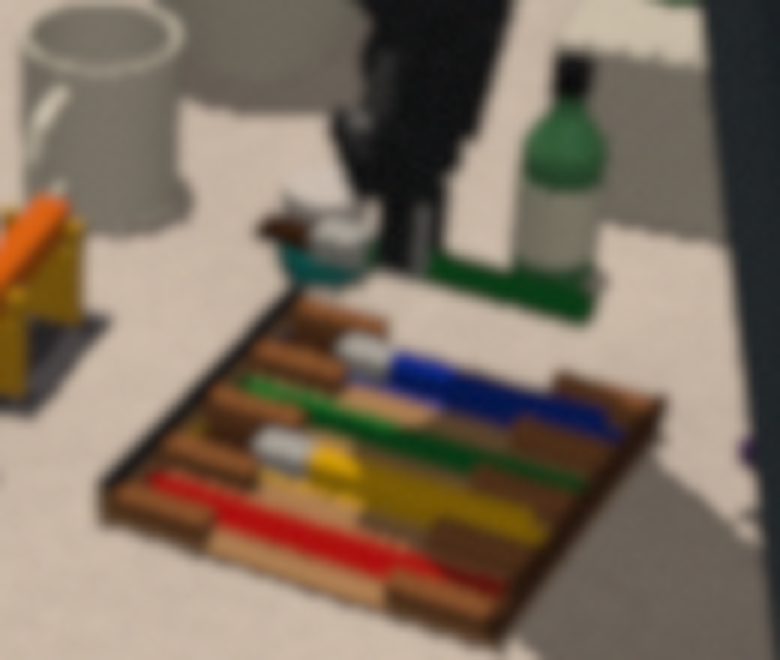

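Run:
```python
from h import *
s=cam('side')
for u in((330+263/6,150+228/6),(330+592/6,150+303/6)):
    p=onz(s,u,96);print(p.round(1),intray(p))
```

```text
[ 501. -344.   96.] (np.float64(65.1), np.float64(-10.5))
[ 358.8 -337.6   96. ] (np.float64(-76.8), np.float64(-22.4))
```

Call:
carry_out --series '[{"tx": 0.2, "ty": -0.7, "tz": -20, "spin": 0}, {"tx": 0, "ty": 0, "tz": -20, "spin": 0}, {"tx": 0, "ty": 0, "tz": -20, "spin": 0}, {"tx": 0, "ty": 0, "tz": -6, "spin": 0}, {"tx": 0, "ty": 0, "tz": 0, "spin": 0}, {"tx": 0, "ty": 0, "tz": 0, "spin": 0}]'

```text
t: 57.98
eef_pos: [440.3, -347.8, 28.9]
eef_rot: [0.751, 0.66, 0.0, 0.001]
ft_force: [-0.8, -0.6, -0.5]
finger_gap: 0.154
```

Run:
```python
from h import *
s=st();print(intray(s["eef_pos"]));s=cam('side');crop(s,330,170,450,260,'n3.png',6)
```

```text
t 57.98 pos [ 440.3 -347.8   28.9] A 1.442 q [-0.67  0.45 -0.23  0.89  0.   -0.54] F [-0.8 -0.6 -0.5] gap 0.154
(np.float64(5.4), np.float64(-22.0))
```

View pics/n3.png

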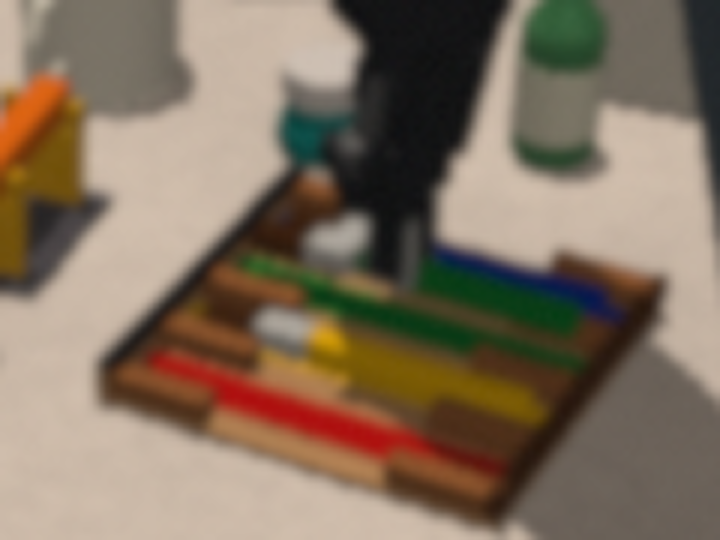

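Call:
carry_out --series '[{"tx": 3, "ty": 0.6, "tz": -8, "spin": 0}, {"tx": 0, "ty": 0, "tz": -6, "spin": 0}, {"tx": 0, "ty": 0, "tz": -3.8, "spin": 0}, {"tx": 0, "ty": 0, "tz": 0, "spin": 0}, {"tx": 0, "ty": 0, "tz": 0, "spin": 0}]'

```text
t: 58.65
eef_pos: [442.6, -346.8, 10.6]
eef_rot: [0.751, 0.66, 0.0, -0.0]
ft_force: [-4.5, 4.9, 14.9]
finger_gap: 0.148
```

Call:
carry_out --series '[{"tx": 0, "ty": 0, "tz": 0, "spin": 0}, {"tx": 0, "ty": 0, "tz": 0, "spin": 0}, {"tx": 0, "ty": 0, "tz": 0, "spin": 0}, {"tx": 0, "ty": 0, "tz": 10, "spin": 0}, {"tx": 0, "ty": 0, "tz": 25, "spin": 0}, {"tx": 0, "ty": 0, "tz": 40, "spin": 0}, {"tx": 0, "ty": 0, "tz": 40, "spin": 0}, {"tx": 0, "ty": 0, "tz": 40, "spin": 0}]' --fingers 26

```text
t: 59.65
eef_pos: [442.7, -346.9, 167.3]
eef_rot: [0.751, 0.66, 0.0, 0.0]
ft_force: [0.6, -0.3, -0.5]
finger_gap: 0.307
```

Call:
carry_out --series '[{"tx": -15, "ty": 40, "tz": 0, "spin": 0}, {"tx": -15, "ty": 40, "tz": 0, "spin": 0}, {"tx": -15, "ty": 40, "tz": 0, "spin": 0}, {"tx": -15, "ty": 40, "tz": 0, "spin": 0}, {"tx": -15, "ty": 40, "tz": 0, "spin": 0}, {"tx": 0, "ty": 0, "tz": 0, "spin": 0}, {"tx": 0, "ty": 0, "tz": 0, "spin": 0}]'

```text
t: 60.52
eef_pos: [368.2, -147.3, 165.8]
eef_rot: [0.751, 0.66, 0.0, 0.001]
ft_force: [0.1, 0.0, -1.4]
finger_gap: 0.303
```

Run:
```python
from h import *
s=st();s=cam('side');cv2.imwrite("pics/side9.png",s["image"][:,:,::-1]);t=cam('top');cv2.imwrite("pics/top9.png",t["image"][:,:,::-1])
crop(t,400,160,500,310,'z1.png',4)
```

```text
t 60.52 pos [ 368.2 -147.3  165.8] A 1.442 q [-0.38  0.03 -0.42  1.13 -0.   -0.25] F [ 0.1  0.  -1.4] gap 0.303
```

View pics/top9.png

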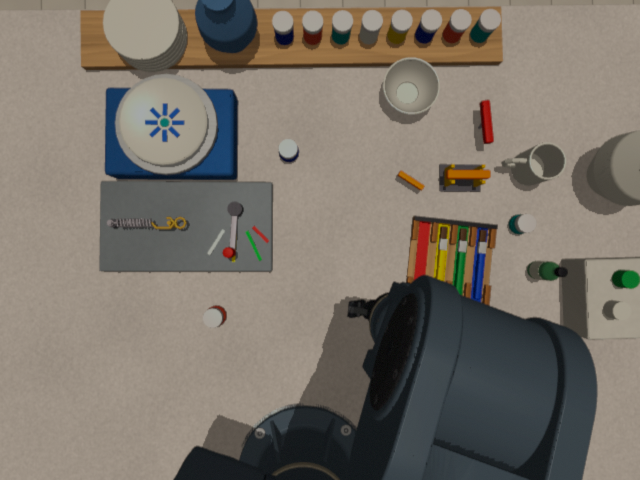

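View pics/z1.png

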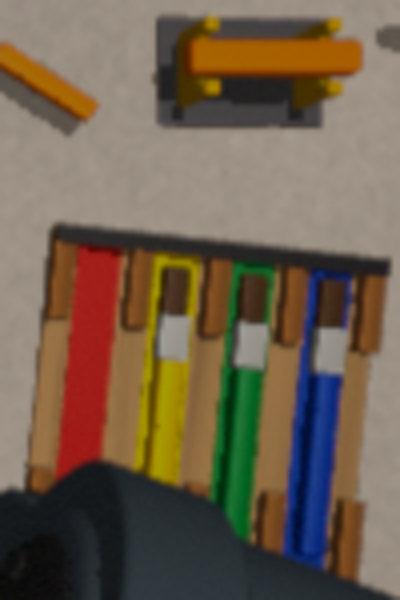

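View pics/side9.png

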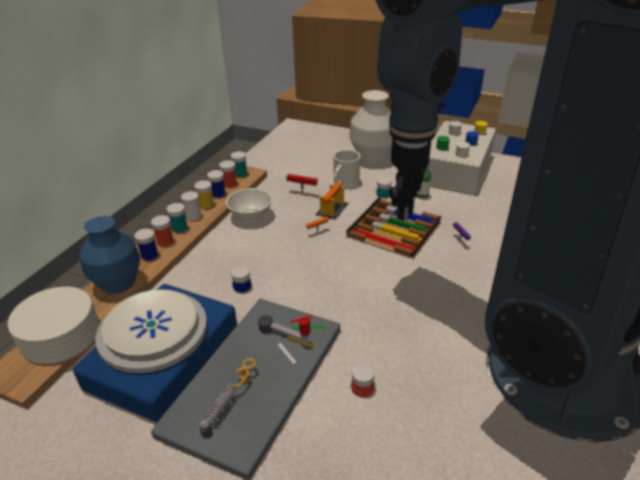

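Call:
carry_out --series '[{"tx": 0, "ty": 40, "tz": 5, "spin": 0}, {"tx": 0, "ty": 40, "tz": 5, "spin": 0}, {"tx": 0, "ty": 40, "tz": 5, "spin": 0}, {"tx": 0, "ty": 40, "tz": 5, "spin": 0}, {"tx": 0, "ty": 0, "tz": 0, "spin": 0}, {"tx": 0, "ty": 0, "tz": 0, "spin": 0}]'

```text
t: 61.38
eef_pos: [368.1, 12.5, 185.1]
eef_rot: [0.751, 0.66, -0.0, 0.0]
ft_force: [0.2, 1.3, -0.5]
finger_gap: 0.305
```

Run:
```python
from h import *
np.set_printoptions(precision=1,suppress=True)
st();t=cam('top');crop(t,400,160,500,310,'z2.png',5)
# ferrules (bright, low sat) in tray
h=hsv(t);m=((h[...,1]<50)&(h[...,2]>120)).astype(np.uint8);k=np.zeros_like(m);k[225:300,412:495]=1;m&=k
n,l,stt,ce=cv2.connectedComponentsWithStats(m)
for i in range(1,n):
    if stt[i,4]>15: print("ferrule (expect along ~+15..40 from origin)",ce[i],stt[i,4],intray(onz(t,ce[i],18)))
r=[b for b in blobs(t,6,18,200,smin=130,vmin=50,roi=(440,160,495,190))][0];print("puller px",r[0],r[2])
hinge=np.array([560.3,127.8])
for ce_,s_,r in blobs(t,172,4,70,smin=150,roi=(190,190,285,290)):
    p=onz(t,ce_,86)[:2];d=p-hinge;print("lever",np.linalg.norm(d),np.arctan2(d[1],d[0])%6.283-2.405)
crop(t,95,200,245,265,'z3.png',5)
```

```text
t 61.38 pos [368.1  12.5 185.1] A 1.442 q [ 0.  -0.  -0.4  1.2 -0.   0.2] F [ 0.2  1.3 -0.5] gap 0.305
ferrule (expect along ~+15..40 from origin) [443.1 243.7] 69 (np.float64(38.2), np.float64(21.7))
ferrule (expect along ~+15..40 from origin) [462.7 245.8] 75 (np.float64(38.1), np.float64(-20.6))
ferrule (expect along ~+15..40 from origin) [482.4 247. ] 73 (np.float64(40.0), np.float64(-63.1))
ferrule (expect along ~+15..40 from origin) [492.6 276.2] 187 (np.float64(-19.7), np.float64(-90.9))
puller px [466.9 174. ] ((467.0, 175.5), (13.0, 46.0), 90.0)
lever 89.33236030889296 0.6560558355445174
```

View pics/z2.png

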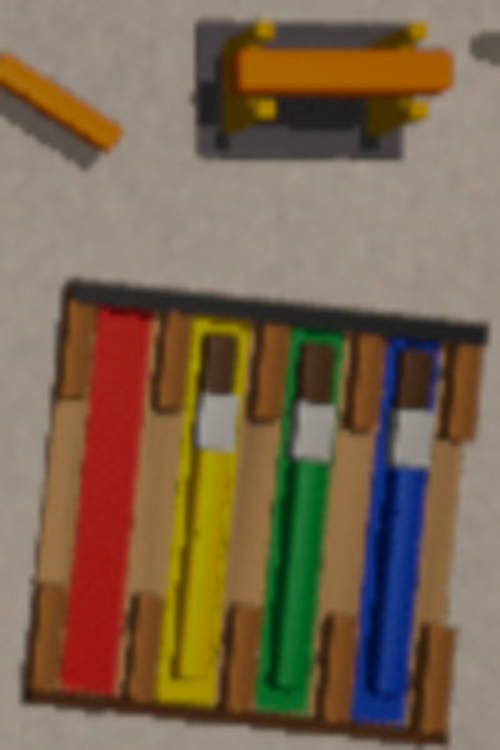

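View pics/z3.png

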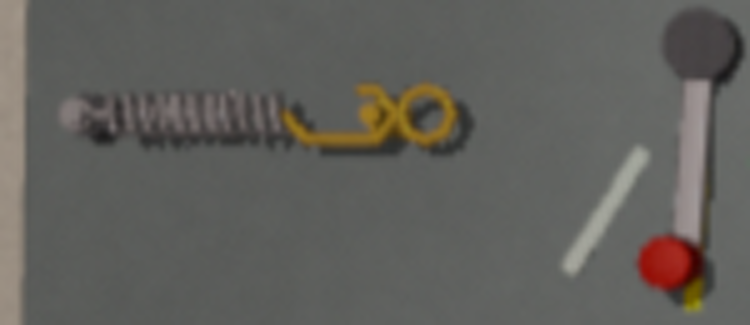

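```bash
python3 -c "
from workcell import finish_job
print(finish_job())"
```

```text
the job is handed in; nothing more can be done
None
```

I finished the job and handed it in at about 61 s, well inside the 210 s limit. No verdict came back, so these results are my own last measurements:

- **Lever:** I swung it to green (read as 1.16 rad from the top camera). After the spring was on, I swung it back to yellow, where it now reads 0.656 rad.
- **Spring:** The orange puller, the larger of the two, pulled the hook past the post and let it back on. The pull force fell to near zero before I lifted the pin out. The last picture shows the post inside the hook and the puller clear of it; I checked the seating by eye, not by a measured distance. The fingers never went near the spring.
- **Puller:** It is back in its cradle, within about half a pixel (1 mm) of where it started.
- **Brushes:** The yellow, green and blue brushes lie in their own slots with bristles towards the black end. They are within about 1 mm across, and no red brush showed in either camera's view.
- **Glaze pots:** They looked unmoved in the last pictures.

Two of my measurements disagreed. The brushes' position along the slots came out at about +10 to +12 mm from the ferrules, but +5 to +10 mm from the brush ends. Both are inside the 18 mm limit. I did not measure brush height separately; they look flat in both views.

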